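Set out ripe peaches and move the price clip

ROBOT

A 7-joint arm with a two-finger parallel gripper is mounted at the origin on the work surface. World frame = base frame: x ahead of the robot, y to its left, z up, the work surface at z = 0. Lengths are in m, angles in rad, forces in N, time in s.
With the tool pointing down it reaches from about 0.425 to 0.925 m from the base axis. Payload 6.8 kg.
Tool frame: the origin (TCP) lies at the very end of the fingers, on their centre line; the grasp point (between the pads) lies 19 mm behind it (tcp_to_grasp is the distance from the TCP to the grasp point, in m); z points along the fingers, y is the direction in which the jaws open and shut (so a half turn about z gives the same grasp; the last joint's range is limited). The gripper opens to 85 mm and grips with 20 to 120 N. Pads are 22 mm wide; open, the fingers measure 114 mm over their backs; the gripper's body (76 mm by 85 mm) begins 54 mm behind the grasp point. The pads swing forward as they close: fully open they stand 13 mm farther back than shut.
Start: joints at [1.048, 0.477, 0.022, 1.555, -0.011, 1.109, -0.083], TCP at [0.272, -0.618, 0.231] pointing down, gripper open.
Joint ranges: [-2.96, 2.96], [-0.34, 2.1], [-1.41, 1.46], [0.24, 2.44], [-1.37, 4.51], [0.17, 1.92], [-2.96, 2.96]. Speed limits (rad/s): [2.39, 2.39, 3.14, 3.14, 3.14, 3.14, 3.14].

INTERFACE

Orientations are given as a unit quaternion [w, x, y, z].
In Python, from station import * gives the robot as it stands.
- The arm moves only by the tool apply_moves, never from a script. Its argument "increments" is one flat list of numbers, 5 for each row, row after row: the finger opening in mm, from 0 to 85.4, then the shift along the tool's x, y, z in mm, then the turn about the tool's z in degrees. In form: [claw, tx, ty, tz, roll, claw, tx, ty, tz, roll, ...]. A call has 1 to 12 rows; each row shifts and turns the pose as measured when the row begins, along the tool's axes as they then stand; what a row does not reach is not made up. A row lasts 1/8 s, in which the tool goes at most 62.5 mm and 10.7 degrees, less where a joint would pass 70% of its speed; a pose out of reach is approached as far as the arm can. A call with a gripper value outside its range is refused whole. The fingers move at their own pace and stop on an object; "squeeze" is the grip in N (left out, the last holds). Time passes only in rows, so rows that do not move let the fingers close. It gives the time, the measured TCP pose, the force and the opening at its end, in the units of the state.
- get_obs(): the state, without advancing time (a new reading comes with each control period).
- read_camera(name): name is "side" or "top"; returns (picture, depth): 400x640x3 uint8, blue, green, red; 400x640 float32, m along the optical axis (not along the pixel's ray), 0 where there is no reading.
- get_calibration(name): a dict with "mtx" (3x3 intrinsics, pixels), "camera_from_world" (4x4, takes a point from world to camera coordinates). Camera axes: x right, y down, z forward; pixel columns grow to the right and rows downward; lengths in m; the calibration is good to about 2 mm. A picture is of the moment at which its call begins. get_calibration takes no time and is no camera call.
- hand_in(): hands the job in, once; it reports no verdict.
Trained networks look in the newest picture that a camera, given by its name, has taken for a name from the list of things; names that differ only in an ending like _2 or _b are one class to them, and where a whole thing is asked for, a point or a joint stands for the part that bears it (a point fixed in the world has none). Each returns a list of dicts, best first, with "p" (0 to 1); they miss things now and then, are a little off and sometimes report something else, mostly with a low value. They report only what shows in the picture. A call takes as long as a camera call.
- outline_of(camera, thing): "pixels" (400x640 bool, what is visible of it) and "extent" ([centre column, centre row, width, height] in pixels, round what is visible of it).
The state is a dict: "t": time; "q": joint angles; "joint_vel": joint speeds; "joint_torque": joint torques, N m; "eef_pos": TCP position; "tool_rot": TCP orientation; "contact_force": force on the tool from outside, world axes, zero at the start; "torque": the same for the moment, N m; "gripper_width": opening from 0.0 (shut) to 1.0 (fully open).
Only numpy, scipy, OpenCV 4.12 (cv2) and the standard library are available. Lean on these libraries where they do the work, as an engineer would, in place of code of your own. Each camera call takes 0.05 s, during which the arm holds its last target.

TASK

Move all the peaches from the wooden crate into the dimpled display tray, one to a pocket, setting each down gently without dropping, pressing or squeezing it hard. Then take the sprung price clip off the crate's board and clip it onto the tray's green board, pushed fully down on the edge, anywhere along it but wholly on it, with the yellow card on the outside, away from the peaches. Leave the jars and the spoon where they are.

Things in the scene. Friction and masses are not known exactly. Their poses are not given: they have to be found in the camera images.
- crate: Pale wooden delivery crate fixed to the counter, 240 (x) by 330 (y) mm, yaw up to 0.18 rad either way; left or right of the tray. Origin: centre of its underside; x away from the robot at yaw 0, z up. Floor 10 mm thick; three walls 8 mm thick, 28 mm high, and a 6 mm thick slat as high across it at x = 63 mm; on the far side (+x) an upright board, see crate_edge.
- crate_edge (a point): Middle of the straight top edge of the crate's upright board, 70 mm above the counter, 117 mm along x from the crate's origin; axes as the crate's (y runs along the edge). The board is 6 mm thick and 330 mm long.
- tray: Purple dimpled display tray fixed to the counter, 210 (x) by 270 (y) mm, top face 24 mm up, a 4 mm high rim on three sides, a 6 mm high rib at x = 80 mm, six round pockets (45 mm wide, 20 mm deep, 2 along x by 3 along y, 84 mm apart). Origin: centre of its underside; x away from the robot at yaw 0, z up; yaw up to 0.18 rad. On the far side (+x) a green upright board, see tray_edge.
- tray_edge (a point): Middle of the straight top edge of the tray's green upright board, 70 mm above the counter, 108 mm along x from the tray's origin; axes as the tray's (y runs along the edge). The board is 6 mm thick and 240 mm long.
- clip: Green sprung clip, 77 mm tall, 70 g: two levers, jaws down, handles up, 24 mm wide (y), hinged on a pin 16 mm thick. Starts clipped on the crate's board, card outside. Origin: centre of the pin; z up, x towards the card, y along the pin and board. Jaws reach 32 mm below the origin and are 18 mm thick together on a board. Seated, the pin rests on the edge: origin 8 mm above it.
- clip_grip (a point): Between the two flat handles, 28 mm above the pin. The handles rise 45 mm above the pin and splay: 30 mm over both outer faces here, 36 mm at the top. Pinching them along the clip's x until parallel (18 mm over both) takes about 10 N here and spreads the jaws to about 19 mm at the tips; each half turns 0.21 rad, so the clip's own axes then lean 0.21 rad, the pin staying midway.
- clip_jaw (a joint): Angle between the clip's two halves, rad: 0 when the jaws are parallel 6 mm apart (clipped on a board), -0.12 shut on nothing, 0.42 fully open (stop). The spring closes it (0.15 N m at 0, 0.30 N m at 0.42).
- clip_card (a point): Middle of the outer face of the clip's yellow price card (64 mm wide, 42 tall, 3 thick), fixed to the +x jaw's outside: 12 mm along x and 33 mm below the pin. At the start it faces away from the peaches.
- peach0: Ripe peach, orange with a red blush, a ball 52 mm in diameter, 60 to 95 g; origin at its centre, its axes turn as it rolls. At the start on the crate's floor (centre 36 mm up); absent in some runs. Bruises if dropped or pressed hard into the tray (more than 15 N), let go with its centre over 65 mm up, or gripped hard (more than 70 N a finger).
- peach1: Ripe peach, orange with a red blush, a ball 52 mm in diameter, 60 to 95 g; origin at its centre, its axes turn as it rolls. At the start on the crate's floor (centre 36 mm up); absent in some runs. Bruises if dropped or pressed hard into the tray (more than 15 N), let go with its centre over 65 mm up, or gripped hard (more than 70 N a finger).
- peach2: Ripe peach, orange with a red blush, a ball 52 mm in diameter, 60 to 95 g; origin at its centre, its axes turn as it rolls. At the start on the crate's floor (centre 36 mm up); absent in some runs. Bruises if dropped or pressed hard into the tray (more than 15 N), let go with its centre over 65 mm up, or gripped hard (more than 70 N a finger).
- peach3: Ripe peach, orange with a red blush, a ball 52 mm in diameter, 60 to 95 g; origin at its centre, its axes turn as it rolls. At the start on the crate's floor (centre 36 mm up); absent in some runs. Bruises if dropped or pressed hard into the tray (more than 15 N), let go with its centre over 65 mm up, or gripped hard (more than 70 N a finger).
- peach4: Ripe peach, orange with a red blush, a ball 52 mm in diameter, 60 to 95 g; origin at its centre, its axes turn as it rolls. At the start on the crate's floor (centre 36 mm up); absent in some runs. Bruises if dropped or pressed hard into the tray (more than 15 N), let go with its centre over 65 mm up, or gripped hard (more than 70 N a finger).
- peach5: Ripe peach, orange with a red blush, a ball 52 mm in diameter, 60 to 95 g; origin at its centre, its axes turn as it rolls. At the start on the crate's floor (centre 36 mm up); absent in some runs. Bruises if dropped or pressed hard into the tray (more than 15 N), let go with its centre over 65 mm up, or gripped hard (more than 70 N a finger).
- pocket0 (a point): Where the centre of a peach lies when it sits in this tray pocket: 13 mm above the tray's top face, 37 mm above the counter; axes as the tray's.
- pocket1 (a point): Where the centre of a peach lies when it sits in this tray pocket: 13 mm above the tray's top face, 37 mm above the counter; axes as the tray's.
- pocket2 (a point): Where the centre of a peach lies when it sits in this tray pocket: 13 mm above the tray's top face, 37 mm above the counter; axes as the tray's.
- pocket3 (a point): Where the centre of a peach lies when it sits in this tray pocket: 13 mm above the tray's top face, 37 mm above the counter; axes as the tray's.
- pocket4 (a point): Where the centre of a peach lies when it sits in this tray pocket: 13 mm above the tray's top face, 37 mm above the counter; axes as the tray's.
- pocket5 (a point): Where the centre of a peach lies when it sits in this tray pocket: 13 mm above the tray's top face, 37 mm above the counter; axes as the tray's.
- jar_honey: Bystander: amber jar with white cap, 68 mm across, 85 mm tall; origin at its underside.
- jar_pickle: Bystander: green jar with red cap, 68 mm across, 100 mm tall; origin at its underside.
- spoon: Bystander: wooden spoon lying on the counter beyond the crate and tray, about 20 mm high.

How it is judged:
By the outcome, as a careful person would: the job done as asked, in the order asked, and still so for the second after the job is handed in, with the robot touching nothing.
Of peach0, peach1, peach2, peach3, peach4, peach5 only 4 to 6 are there at a start; the rules pass over those that are not, and their reading is None.
At some moment in a run one of peach0, peach1, peach2, peach3, peach4, peach5 may be knocked a few centimetres aside while the robot is not near it.
It also fails if it takes over 210 s, if anything falls off the work surface, if the arm or the gripper's body presses on something with over 40 N, if the wrist force passes 120 N, or if a joint passes its speed limit or range.

## Working session

There is one attempt and no reset: what is moved stays moved. The work goes in short steps, Python scripts to look and compute and a tool call to move; the robot and the scene stay as the last step left them, time stands still between calls to the robot, and variables do not carry over. Pictures are saved under pics/ and viewed, and the job is handed in when it is done.

Besides the shell and the picture viewer there is one more tool, called after "Request:" as name(argument=value, ...), one argument or row to a line, values as JSON. apply_moves: Moves the arm, as the interface text tells. Its arguments: {"type":"object","properties":{"increments":{"type":"array"},"squeeze":{"type":"number"}},"required":["increments"]}

```bash
mkdir -p pics; ls; python3 - <<'E'
from station import *
import cv2
print(get_obs())
for n in ("top","side"):
    im,d=read_camera(n); cv2.imwrite(f"pics/{n}0.png",im)
    c=get_calibration(n); print(n,c)
E
```

```text
pics
{'t': 0.0, 'q': array([ 1.04788635,  0.47779212,  0.02236196,  1.55649861, -0.01155655,
        1.10926766, -0.08309746]), 'joint_vel': array([-9.07133708e-04,  2.55459933e-04, -9.20253897e-04, -3.85866470e-05,
       -1.42642063e-04,  1.03854358e-04,  2.26601251e-03]), 'joint_torque': array([-2.12438777e-04, -5.96443534e+01,  1.60789009e+00, -2.81196696e+01,
        1.24652154e-02,  9.27776797e-03,  2.43896892e-05]), 'eef_pos': array([ 0.27177813, -0.61720442,  0.23031156]), 'tool_rot': array([-8.88163192e-04,  9.78570359e-01,  2.05910681e-01, -2.36232214e-04]), 'contact_force': array([-0.00153206,  0.11287008, -0.47479145]), 'torque': array([-0.02086054, -0.03405037,  0.07590373]), 'gripper_width': 1.0011899306536007}
top {'mtx': array([[369.34253973,   0.        , 315.99497529],
       [  0.        , 369.34253973, 193.47233896],
       [  0.        ,   0.        ,   1.        ]]), 'camera_from_world': array([[ 0.12071525, -0.9926838 ,  0.00259047, -0.07561809],
       [-0.96735825, -0.11822047, -0.22414714,  0.59060897],
       [ 0.22281348,  0.02455207, -0.97455187,  0.85360047],
       [ 0.        ,  0.        ,  0.        ,  1.        ]])}
side {'mtx': array([[397.20348175,   0.        , 312.97605056],
       [  0.        , 397.20348175, 193.79030853],
       [  0.        ,   0.        ,   1.        ]]), 'camera_from_world': array([[-0.74367806, -0.66843767, -0.01157717,  0.43058191],
       [-0.49223726,  0.55919797, -0.66708329,  0.34165446],
       [ 0.45237753, -0.49039649, -0.74489318,  0.74471189],
       [ 0.        ,  0.        ,  0.        ,  1.        ]])}
```

View pics/top0.png

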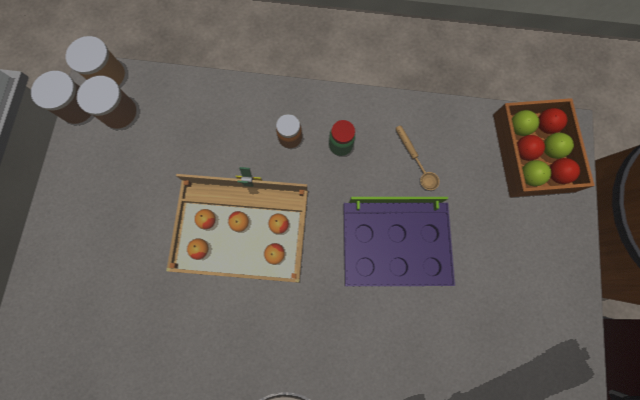

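View pics/side0.png

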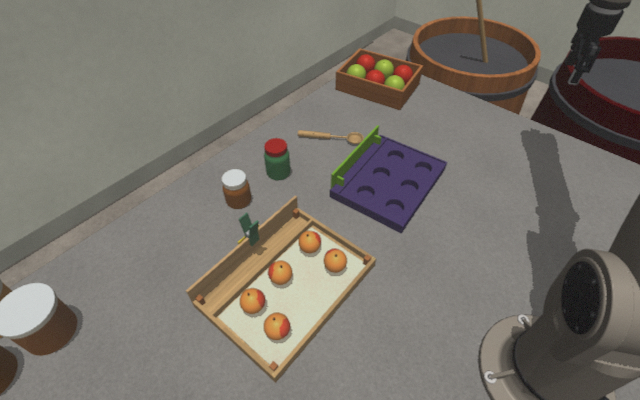

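The top view shows five peaches in the crate, at (205,219), (238,221), (278,224), (197,249) and (274,254). The clip is near (246,177), the tray near (398,242), and the jars sit beyond the crate.

```bash
cat > h.py <<'E'
from station import *
import numpy as np, cv2
from scipy.optimize import least_squares
def cloud(cam, d, mask=None):
    c=get_calibration(cam);K=c["mtx"];T=np.linalg.inv(c["camera_from_world"])
    v,u=np.nonzero((d>0)&(mask if mask is not None else True))
    z=d[v,u];p=np.stack([(u-K[0,2])/K[0,0]*z,(v-K[1,2])/K[1,1]*z,z,np.ones_like(z)])
    return (T@p)[:3].T,u,v
def proj(cam,P):
    c=get_calibration(cam);P=np.atleast_2d(P)
    q=(c["camera_from_world"]@np.c_[P,np.ones(len(P))].T)[:3]
    q=c["mtx"]@q
    return (q[:2]/q[2]).T
def ray(cam,uv,zplane):
    c=get_calibration(cam);T=np.linalg.inv(c["camera_from_world"])
    o=T[:3,3];d=T[:3,:3]@np.linalg.inv(c["mtx"])@np.array([uv[0],uv[1],1.0])
    return o+d*(zplane-o[2])/d[2]
def sphere(P,r=.026):
    f=lambda c:np.linalg.norm(P-c,axis=1)-r
    c0=np.median(P,axis=0)-[0,0,.015]
    s=least_squares(f,c0,loss="soft_l1",f_scale=.003)
    return s.x,np.median(np.abs(s.fun))
def peaches(cam):
    im,d=read_camera(cam);out=[]
    for o in outline_of(cam,"peach0"):
        P,u,v=cloud(cam,d,cv2.erode(o["pixels"].astype(np.uint8),np.ones((3,3)))>0)
        if len(P)<15: continue
        c,e=sphere(P); out.append((o["p"],o["extent"],c,e,len(P)))
    return im,d,out
E
python3 - <<'E'
from h import *
np.set_printoptions(precision=4,suppress=True)
for cam in("top","side"):
    im,d,o=peaches(cam)
    for x in o: print(cam,round(x[0],2),np.round(x[1]),x[2],round(x[3],4),x[4])
    for th in("crate","tray","clip","jar_honey","jar_pickle","clip_card","crate_edge","tray_edge"):
        for o in outline_of(cam,th)[:2]:
            P,u,v=cloud(cam,d,o["pixels"])
            print(cam,th,round(o["p"],2),np.round(o["extent"]),len(P),np.percentile(P,[1,50,99],axis=0).round(3).tolist() if len(P) else None)
            np.save(f"m_{cam}_{th}.npy",o["pixels"]) if o["p"]>.5 else 0
    np.save(f"d_{cam}.npy",d)
print(get_obs()['t'])
E
```

```text
top 0.79 [273. 253.  20.  21.] [0.4383 0.0838 0.0363] 0.0007 249
top 0.76 [277. 222.  18.  23.] [0.514  0.0845 0.0363] 0.0008 246
top 0.66 [197. 251.  25.  17.] [0.4271 0.2749 0.0362] 0.0008 288
top 0.64 [239. 220.  21.  25.] [0.5072 0.1862 0.0361] 0.0007 268
top 0.56 [204. 218.  18.  21.] [0.5027 0.2704 0.0362] 0.0009 256
top crate 0.6 [237. 229. 136. 104.] 10976 [[0.371, 0.02, 0.006], [0.489, 0.186, 0.011], [0.61, 0.347, 0.071]]
top tray 0.68 [400. 241. 110.  89.] 9378 [[0.395, -0.356, 0.002], [0.506, -0.222, 0.024], [0.617, -0.086, 0.07]]
top clip 0.57 [246. 176.  20.  19.] 229 [[0.59, 0.148, 0.013], [0.614, 0.17, 0.087], [0.633, 0.206, 0.125]]
top clip 0.44 [398. 240. 108.  88.] 9427 [[0.393, -0.357, 0.002], [0.505, -0.222, 0.024], [0.617, -0.087, 0.07]]
top jar_honey 0.79 [289. 132.  25.  33.] 693 [[0.728, 0.058, 0.01], [0.748, 0.087, 0.083], [0.788, 0.119, 0.089]]
top jar_pickle 0.73 [340. 138.  27.  36.] 779 [[0.723, -0.083, -0.001], [0.741, -0.049, 0.098], [0.783, -0.017, 0.103]]
top clip_card 0.69 [250. 178.  22.  19.] 256 [[0.59, 0.147, 0.0], [0.614, 0.171, 0.086], [0.64, 0
[... 1018 characters left out ...]
.125]]
side clip 0.65 [276. 157.  26.  42.] 917 [[0.725, -0.08, 0.004], [0.742, -0.038, 0.073], [0.788, -0.018, 0.103]]
side jar_honey 0.66 [236. 189.  34.  41.] 942 [[0.73, 0.059, 0.0], [0.746, 0.099, 0.062], [0.79, 0.123, 0.088]]
side clip_card 0.77 [250. 228.  21.  31.] 350 [[0.592, 0.11, 0.0], [0.612, 0.173, 0.099], [0.685, 0.184, 0.125]]
side clip_card 0.39 [279. 291. 185. 185.] 15501 [[0.369, 0.02, 0.001], [0.492, 0.206, 0.012], [0.613, 0.348, 0.071]]
side crate_edge 0.68 [281. 291. 185. 182.] 14893 [[0.369, 0.022, 0.007], [0.491, 0.208, 0.012], [0.612, 0.348, 0.071]]
side tray_edge 0.69 [388. 181. 114. 109.] 7063 [[0.39, -0.359, 0.002], [0.506, -0.202, 0.024], [0.62, -0.08, 0.07]]
1.1
```

```bash
python3 - <<'E'
from h import *
np.set_printoptions(precision=4,suppress=True)
reg={"tray":((.35,.66),(-.40,-.05)),"crate":((.34,.66),(-.01,.38))}
for cam in("top","side"):
    d=np.load(f"d_{cam}.npy");P,u,v=cloud(cam,d)
    for n,((a,b),(c,e)) in reg.items():
        Q=P[(P[:,0]>a)&(P[:,0]<b)&(P[:,1]>c)&(P[:,1]<e)]
        E=Q[(Q[:,2]>.064)&(Q[:,2]<.073)&(Q[:,0]>.57)]
        m=np.median(E,axis=0); line=cv2.fitLine(E[:,:2].astype(np.float32),cv2.DIST_HUBER,0,.01,.01).ravel()
        t=(E[:,:2]-line[2:])@line[:2]; 
        lo,hi=np.percentile(t,[.5,99.5]); mid=line[2:]+line[:2]*(lo+hi)/2
        dirv=line[:2]*np.sign(line[1]); yaw=np.arctan2(-dirv[0],dirv[1])
        print(cam,n,"edge mid",mid,"len",hi-lo,"yaw",yaw,"z",np.percentile(E[:,2],[50,90]),len(E))
        off=.108 if n=="tray" else .117
        print("  origin from edge",mid-off*np.array([np.cos(yaw),np.sin(yaw)]))
        L=Q[Q[:,2]>.015]; (cx,cy),(w,h),an=cv2.minAreaRect(L[:,:2].astype(np.float32)); print("  rect",cx,cy,w,h,an)
        if n=="tray":
            F=Q[np.abs(Q[:,2]-.024)<.003]
            H=Q[(Q[:,2]<.018)&(Q[:,2]>.001)]
            R=np.array([[np.cos(yaw),-np.sin(yaw)],[np.sin(yaw),np.cos(yaw)]])
            l=(H[:,:2]-(mid-off*R[:,0]))@R
            for sx in(-42,42):
                for sy in(-84,0,84):
                    k=np.linalg.norm(l*1000-[sx,sy],axis=1)<27
                    print("   pocket",sx,sy,l[k].mean(0)*1000,k.sum(), H[k][:,2].min() if k.any() else None)
E
```

```text
top tray edge mid [ 0.6083 -0.209 ] len 0.2353800142566395 yaw 0.12015863 z [0.0692 0.0718] 262
  origin from edge [ 0.5011 -0.2219]
  rect 0.5243721604347229 -0.21895535290241241 0.2519831955432892 0.2707059681415558 7.069652080535889
   pocket -42 -84 [-51.8302 -87.2054] 179 0.0011066983733528657
   pocket -42 0 [-52.0296  -2.3043] 184 0.0011287083379757368
   pocket -42 84 [-51.8414  82.5742] 188 0.0011070876155846454
   pocket 42 -84 [ 32.8576 -87.1497] 176 0.0012242937511673935
   pocket 42 0 [32.5414 -2.1085] 182 0.0011372880701189247
   pocket 42 84 [32.6012 83.1325] 183 0.0011125407230291318
top crate edge mid [0.6063 0.1879] len 0.32816834951180807 yaw 0.03917761 z [0.0696 0.0717] 369
  origin from edge [0.4894 0.1834]
  rect 0.4975815415382385 0.1844380497932434 0.2553550899028778 0.3308219313621521 2.1953606605529785
side tray edge mid [ 0.6104 -0.2099] len 0.23686888045149965 yaw 0.12009892 z [0.0696 0.0714] 212
  origin from edge [ 0.5032 -0.2229]
  rect 0.522385835647583 -0.22052966058254242 0.2489955574274063 0.27605903148651123 7.499557971954346
   pocket -42 -84 [-48.4749 -96.0759] 87 0.0019663285181906742
   pocket -42 0 [-48.6522 -11.4353] 108 0.0011655572212085907
   pocket -42 84 [-49.4054  74.0224] 130 0.0015117143625086316
   pocket 42 -84 [ 36.558 -95.823] 87 0.0023787077141697033
   pocket 42 0 [ 35.871  -10.9285] 99 0.001499917866869982
   pocket 42 84 [35.7785 74.2722] 117 0.0010699503594091553
side crate edge mid [0.6082 0.1867] len 0.32799886900938957 yaw 0.039611775 z [0.0698 0.0719] 574
  origin from edge [0.4913 0.1821]
  rect 0.5002026557922363 0.18190844357013702 0.2564795911312103 0.332052081823349 2.0396180152893066
```

```bash
python3 - <<'E'
from h import *
np.set_printoptions(precision=1,suppress=True)
for cam,o in(("top",(.5011,-.2219)),("side",(.5032,-.2229))):
    d=np.load(f"d_{cam}.npy");P,u,v=cloud(cam,d)
    yaw=.1201;R=np.array([[np.cos(yaw),-np.sin(yaw)],[np.sin(yaw),np.cos(yaw)]])
    H=P[:,2]<.0225
    S=np.array([ray(cam,(a,b),.024)[:2] for a,b in zip(u[H],v[H])])
    l=(S-np.array(o))@R*1000
    for sx in(-42,42):
        for sy in(-84,0,84):
            k=np.linalg.norm(l-[sx,sy],axis=1)<30
            print(cam,sx,sy,(l[k].min(0)+l[k].max(0))/2,l[k].max(0)-l[k].min(0),l[k].mean(0),k.sum())
    c=np.linalg.inv(get_calibration(cam)["camera_from_world"])[:3,3];print(c*1000)
E
```

```text
Traceback (most recent call last):
  File "h.py", line 15, in ray
    c=get_calibration(cam);T=np.linalg.inv(c["camera_from_world"])
ValueError: time passes only in moves, steps and waits
```

```bash
python3 - <<'E'
from h import *
np.set_printoptions(precision=1,suppress=True)
for cam,o in(("top",(.5011,-.2219)),("side",(.5032,-.2229))):
    d=np.load(f"d_{cam}.npy");P,u,v=cloud(cam,d)
    c=np.linalg.inv(get_calibration(cam)["camera_from_world"])[:3,3]
    yaw=.1201;R=np.array([[np.cos(yaw),-np.sin(yaw)],[np.sin(yaw),np.cos(yaw)]])
    H=P[P[:,2]<.0225]
    S=(c+(H-c)*((.024-c[2])/(H[:,2]-c[2]))[:,None])[:,:2]
    l=(S-np.array(o))@R*1000
    for sx in(-42,42):
        for sy in(-84,0,84):
            k=np.linalg.norm(l-[sx,sy],axis=1)<30
            print(cam,sx,sy,(l[k].min(0)+l[k].max(0))/2,l[k].max(0)-l[k].min(0),l[k].mean(0),k.sum())
    print(c*1000)
E
```

```text
top -42 -84 [-42.3 -83.8] [56.9 55.7] [-50.7 -83.7] 253
top -42 0 [-43.6   2.7] [54.4 48.8] [-51.5   0.3] 239
top -42 84 [-42.5  84.6] [56.8 55.6] [-51.1  83.8] 248
top 42 -84 [ 40.9 -84.2] [54.1 57.2] [ 33.  -83.1] 226
top 42 0 [42.1  0. ] [56.6 56.2] [32.9  0.4] 233
top 42 84 [40.7 87.1] [54.  51.6] [33.5 84.8] 233
[390.3 -26.2 964.5]
side -42 -84 [-42.1 -85.5] [58.4 49.1] [-52.  -83.3] 133
side -42 0 [-43.1  -0.3] [56.5 52.3] [-51.9   0.1] 150
side -42 84 [-43.5  81.1] [56.2 50.2] [-51.9  84. ] 169
side 42 -84 [ 36.5 -85.6] [46.3 56.5] [ 32.3 -83.9] 122
side 42 0 [42.1 -0.1] [59.4 46.4] [31.7  0.6] 132
side 42 84 [41.5 86.2] [57.1 49.8] [31.5 85.2] 154
[151.5 462.  787.6]
```

```bash
python3 - <<'E'
from h import *
np.set_printoptions(precision=1,suppress=True)
for cam,o in(("top",(.5011,-.2219)),("side",(.5032,-.2229))):
    d=np.load(f"d_{cam}.npy");P,u,v=cloud(cam,d)
    c=np.linalg.inv(get_calibration(cam)["camera_from_world"])[:3,3]
    yaw=.1201;R=np.array([[np.cos(yaw),-np.sin(yaw)],[np.sin(yaw),np.cos(yaw)]])
    H=P[P[:,2]<.021]
    S=(c+(H-c)*((.024-c[2])/(H[:,2]-c[2]))[:,None])[:,:2]
    l=(S-np.array(o))@R*1000
    for sx in(-51,33):
        for sy in(-84,0,84):
            k=np.linalg.norm(l-[sx,sy],axis=1)<30
            print(cam,sx,sy,(np.percentile(l[k],1,axis=0)+np.percentile(l[k],99,axis=0))/2,np.ptp(l[k],axis=0),l[k].mean(0),k.sum())
    # front face of tray, z 0..24, x<-100
    l=(P[:,:2]-np.array(o))@R*1000
    for a,b in((.005,.02),(.022,.0305)):
        k=(P[:,2]>a)&(P[:,2]<b)&(abs(l[:,1])<110)&(l[:,0]<-60)&(l[:,0]>-130);print(np.percentile(l[k][:,0],[1,5,50]),k.sum())
E
python3 - <<'E'
import cv2
im=cv2.imread("pics/top0.png")[180:300,330:470];cv2.imwrite("pics/tr.png",cv2.resize(im,None,fx=5,fy=5,interpolation=2))
im=cv2.imread("pics/side0.png")[190:290,180:320];cv2.imwrite("pics/cl.png",cv2.resize(im,None,fx=5,fy=5,interpolation=2))
E
```

```text
top -51 -84 [-57.2 -82.8] [44.2 42.9] [-56.4 -83.3] 256
top -51 0 [-57.2   0.7] [51.7 44.5] [-56.8   0.5] 252
top -51 84 [-57.3  83.8] [46.7 45.9] [-57.   84.3] 261
top 33 -84 [ 26.7 -83.2] [53.9 41.7] [ 27.4 -83.2] 237
top 33 0 [26.6  1. ] [43.5 48.6] [27.   0.7] 240
top 33 84 [27.8 85.2] [56.4 43.7] [27.2 84.5] 242
[-125.8  -81.8  -68.1] 150
[-102.3 -102.2  -85.5] 1159
side -51 -84 [-56.9 -83.1] [42.  41.6] [-57.  -82.7] 137
side -51 0 [-56.3   1.2] [49.4 41.2] [-56.7   1.3] 160
side -51 84 [-57.3  85.2] [44.2 42.2] [-57.2  85.1] 178
side 33 -84 [ 30.9 -83.1] [50.8 41.4] [ 27.6 -82.6] 127
side 33 0 [26.9  0.5] [42.5 41.3] [26.8  1.4] 142
side 33 84 [27.1 85.1] [46.7 40.7] [26.8 85.4] 159
[-104.  -103.9  -76.9] 147
[-103.7 -103.   -86.5] 826
```

View pics/tr.png

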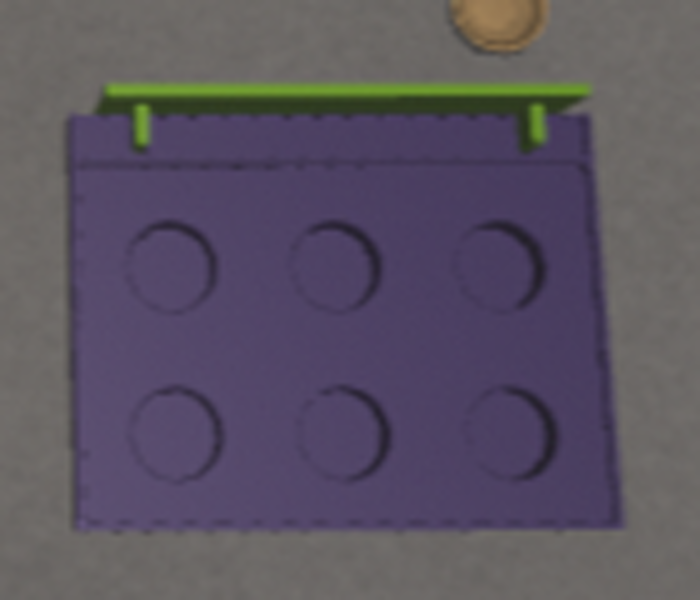

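View pics/cl.png

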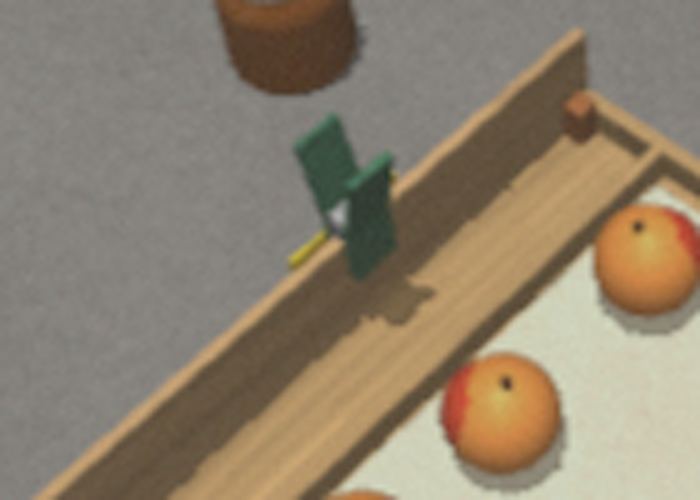

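The tray and crate poses agree to about 2 mm between the cameras. The pockets lie at x = -57 and +27 mm in the tray frame, and the picture shows the same offset toward the front. I'll align the jaws with world y and move in.

Request:
apply_moves(
  increments=[85,0,0,0,8,85,0,0,0,8,85,0,0,0,8,85,30,-45,10,0,85,30,-45,10,0,85,30,-45,10,0,85,30,-45,10,0,85,30,-45,10,0,85,30,-45,10,0,85,30,-45,10,0,85,0,-45,0,0,85,0,-45,0,0],
  squeeze=25,
)

```text
t: 2.6
eef_pos: [0.4972, -0.2106, 0.1592]
tool_rot: [0.003, 1.0, -0.013, 0.002]
contact_force: [1.1, -0.2, -0.3]
gripper_width: 1.0
```

```bash
cat > look.py <<'E'
from h import *
import sys
np.set_printoptions(precision=4,suppress=True)
from scipy.spatial.transform import Rotation as Rr
off={"top":(.0011,-.0008,0),"side":(-.0011,.0008,0)}
def tool():
    o=get_obs();w,x,y,z=o["tool_rot"];return o["eef_pos"],Rr.from_quat([x,y,z,w]).as_matrix(),o
def togo(target,ang=None):
    p,R,o=tool();d=R.T@(np.array(target)-p)*1000
    psi=np.arctan2(R[1,0],R[0,0]);return d.round(1),(None if ang is None else np.degrees(psi-ang).round(1))
yaw=.12
Rt=np.array([[np.cos(yaw),-np.sin(yaw)],[np.sin(yaw),np.cos(yaw)]])
Ot=np.array([.50215,-.2224])
pockets=[Ot+Rt@np.array([a,b])/1000 for a in(-57,27) for b in(84.8,.8,-83.2)]
E
python3 - <<'E'
from look import *
p,R,o=tool();print(o["t"],p,R[:,0],R[:,2]);print(np.array(pockets))
print(togo((.44,.083,.1),.03))
E
```

```text
2.6 [ 0.4972 -0.2106  0.1592] [ 0.9997 -0.026   0.004 ] [ 0.0039 -0.0062 -1.    ]
[[ 0.4354 -0.145 ]
 [ 0.4455 -0.2284]
 [ 0.4555 -0.3118]
 [ 0.5188 -0.135 ]
 [ 0.5289 -0.2184]
 [ 0.5389 -0.3018]]
(array([ -65. , -292.3,   57.1]), np.float64(-3.2))
```

Request:
apply_moves(
  increments=[85,-10,-42,5,-3,85,-10,-42,5,0,85,-10,-42,5,0,85,-10,-42,5,0,85,-10,-42,5,0,85,-10,-42,5,0,85,-5,-30,5,0,85,0,-10,0,0,85,0,0,0,0],
)

```text
t: 3.72
eef_pos: [0.4264, 0.0924, 0.1235]
tool_rot: [0.003, 1.0, 0.018, 0.006]
contact_force: [-0.1, -0.3, -0.3]
gripper_width: 0.996
```

```bash
python3 - <<'E'
from look import *
im,d,o=peaches("side")
for x in o: print(round(x[0],2),np.round(x[1]),x[2]+off["side"],round(x[3],4),x[4])
p,R,_=tool();print(p,R[:,2]);print(togo((.44,.083,.023),.03))
E
```

```text
0.92 [252. 300.  26.  24.] [0.5054 0.2693 0.0367] 0.0008 407
0.74 [278. 272.  27.  26.] [0.5096 0.1844 0.0367] 0.0007 354
0.73 [333. 261.  21.  20.] [0.4402 0.0831 0.0365] 0.0007 285
0.63 [250. 230.  21.  29.] [0.6029 0.1593 0.0941] 0.0057 300
0.58 [276. 326.  29.  27.] [0.4291 0.2736 0.0366] 0.0007 487
0.57 [306. 241.  13.  17.] [0.5151 0.0834 0.0369] 0.0009 142
[0.4264 0.0913 0.1235] [ 0.0118 -0.0055 -0.9999]
(array([ 12.2,   8.1, 100.6]), np.float64(0.2))
```

Request:
apply_moves(
  increments=[85,12,8,20,0,85,0,0,25,0,85,0,0,20,0,85,0,0,0,0],
)

```text
t: 4.32
eef_pos: [0.4425, 0.0771, 0.0581]
tool_rot: [0.004, 1.0, 0.012, 0.007]
contact_force: [-0.6, 0.7, 0.6]
gripper_width: 0.995
```

```bash
python3 - <<'E'
from look import *
p,R,_=tool();print(p,R[:,2]);print(togo((.44,.083,.023),.03))
E
```

```text
[0.4425 0.0771 0.0581] [ 0.0149 -0.0073 -0.9999]
(array([-2.9, -6.2, 35. ]), np.float64(-0.4))
```

Request:
apply_moves(
  increments=[85,-3,-6,5,0,85,0,0,15,0,85,0,0,14,0,85,0,0,0,0,52,0,0,0,0,46,0,0,0,0,46,0,0,0,0,46,0,0,0,0,46,0,0,0,0],
  squeeze=25,
)

```text
t: 5.45
eef_pos: [0.4415, 0.0824, 0.0239]
tool_rot: [0.004, 1.0, 0.011, 0.009]
contact_force: [0.5, -1.3, -0.1]
gripper_width: 0.59
```

Request:
apply_moves(
  increments=[40,0,0,-10,0,40,0,0,-25,0,40,0,0,-25,0,40,0,0,-20,0,40,0,20,0,0,40,3,40,0,0,40,3,45,0,0,40,3,45,0,0,40,3,45,0,0,40,3,45,0,0,40,3,45,0,0,40,0,40,0,0],
)

```text
t: 6.95
eef_pos: [0.469, -0.2462, 0.1168]
tool_rot: [0.002, 1.0, 0.016, 0.014]
contact_force: [0.6, -0.3, -1.0]
gripper_width: 0.592
```

```bash
python3 - <<'E'
from look import *
p,R,o=tool();print(p,R[:,2],o["gripper_width"]);print(togo((*pockets[2],.025),.05))
E
```

```text
[ 0.469  -0.2462  0.1168] [ 0.0273 -0.0038 -0.9996] 0.5921914652792958
(array([-18. ,  64.7,  91.7]), np.float64(-1.0))
```

Request:
apply_moves(
  increments=[40,-5,25,5,0,40,-5,20,10,0,40,-4,10,15,0,40,-2,3,10,0,40,0,0,0,0,40,0,0,0,0],
)

```text
t: 7.7
eef_pos: [0.4554, -0.3082, 0.0772]
tool_rot: [0.002, 1.0, 0.014, 0.015]
contact_force: [-0.8, 0.0, -0.8]
gripper_width: 0.594
```

```bash
python3 - <<'E'
from look import *
p,R,o=tool();print(p,R[:,2],o["gripper_width"]);print(togo((*pockets[2],.025),.05))
im,d=read_camera("top");cv2.imwrite("pics/t1.png",cv2.resize(im[150:320,150:480],None,fx=2.4,fy=2.4))
E
```

```text
[ 0.4554 -0.3082  0.0772] [ 0.0294 -0.0037 -0.9996] 0.5937597948941644
(array([-1.6,  3.4, 52.2]), np.float64(-1.2))
```

View pics/t1.png

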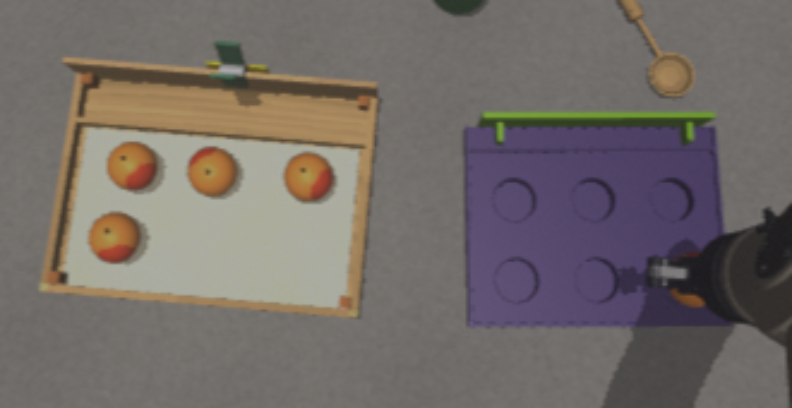

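Request:
apply_moves(
  increments=[40,-1,3,10,0,40,0,0,12,0,40,0,0,10,0,40,0,0,4,0,40,0,0,2,0,40,0,0,0,0],
)

```text
t: 8.5
eef_pos: [0.4564, -0.3104, 0.0366]
tool_rot: [0.002, 1.0, 0.015, 0.015]
contact_force: [-0.4, -0.3, -0.3]
gripper_width: 0.587
```

```bash
python3 - <<'E'
from look import *
p,R,o=tool();print(p,R[:,2],o["gripper_width"],o["contact_force"]);print(togo((*pockets[2],.025),.05))
E
```

```text
[ 0.4564 -0.3104  0.0366] [ 0.0296 -0.0033 -0.9996] 0.5871938744446603 [-0.3815 -0.2982 -0.3266]
(array([-1.2,  1.3, 11.5]), np.float64(-1.1))
```

Request:
apply_moves(
  increments=[40,-1,1,4,0,40,0,0,3,0,40,0,0,1,0,40,0,0,0,0],
)

```text
t: 9.0
eef_pos: [0.4559, -0.3119, 0.0286]
tool_rot: [0.002, 1.0, 0.015, 0.015]
contact_force: [0.7, -0.8, -1.4]
gripper_width: 0.595
```

Request:
apply_moves(
  increments=[40,0,0,1,0,40,0,0,1,0,40,0,0,1,0,40,0,0,0,0],
)

```text
t: 9.5
eef_pos: [0.4571, -0.3126, 0.0262]
tool_rot: [0.003, 1.0, 0.015, 0.016]
contact_force: [0.4, -0.7, -0.2]
gripper_width: 0.591
```

Request:
apply_moves(
  increments=[40,-1,0,1,0,40,0,0,1,0,40,0,0,0,0],
)

```text
t: 9.88
eef_pos: [0.4578, -0.3131, 0.0249]
tool_rot: [0.003, 1.0, 0.016, 0.018]
contact_force: [1.3, 0.3, 0.8]
gripper_width: 0.589
```

Request:
apply_moves(
  increments=[54,0,0,0,0,58,0,0,0,0,62,0,0,0,0,64,0,0,0,0,64,0,0,0,0,66,0,0,-15,0,66,0,0,-25,0,66,0,0,-30,0,85,0,-20,-10,0,85,0,-40,0,0,85,0,-45,0,0,85,0,-45,0,0],
)

```text
t: 11.38
eef_pos: [0.4479, -0.1573, 0.1084]
tool_rot: [0.003, 1.0, 0.013, 0.017]
contact_force: [0.2, 1.0, -0.9]
gripper_width: 0.994
```

```bash
python3 - <<'E'
from look import *
p,R,o=tool();print(o["t"],p,R[:,2],o["gripper_width"],o["contact_force"])
for cam in("top","side"):
  im,d,o=peaches(cam)
  for x in o: print(cam,round(x[0],2),np.round(x[1]),x[2]+off[cam],round(x[3],4),x[4])
cv2.imwrite("pics/s1.png",im)
print(togo((.4287,.274,.024),.03))
E
```

```text
11.375 [ 0.4479 -0.1573  0.1084] [ 0.0346 -0.0056 -0.9994] 0.9939797532280537 [ 0.2416  0.9635 -0.928 ]
top 0.88 [278. 221.  17.  24.] [0.515  0.0837 0.0362] 0.0008 234
top 0.74 [199. 251.  24.  17.] [0.428  0.274  0.0362] 0.001 261
top 0.72 [204. 216.  18.  22.] [0.5037 0.2696 0.0362] 0.0009 259
top 0.54 [239. 220.  22.  26.] [0.5082 0.1852 0.0361] 0.0008 264
top 0.24 [397. 242. 108.  88.] [ 0.5574 -0.1852  0.0266] 0.0603 3931
top 0.17 [248. 176.  21.  17.] [0.632  0.1633 0.0923] 0.005 151
side 0.92 [252. 300.  24.  22.] [0.5052 0.2693 0.0366] 0.0007 435
side 0.89 [308. 241.  21.  22.] [0.516  0.0833 0.0365] 0.0009 310
side 0.74 [279. 271.  25.  23.] [0.5095 0.1848 0.0365] 0.0008 364
side 0.7 [277. 324.  25.  25.] [0.4292 0.2737 0.0365] 0.0007 484
side 0.57 [387. 179. 116. 112.] [ 0.5041 -0.177   0.0239] 0.0696 5352
side 0.52 [424. 165.  16.  18.] [ 0.4563 -0.313   0.0369] 0.0011 217
(array([  -9.9, -433.2,   81.1]), np.float64(-0.1))
```

View pics/s1.png

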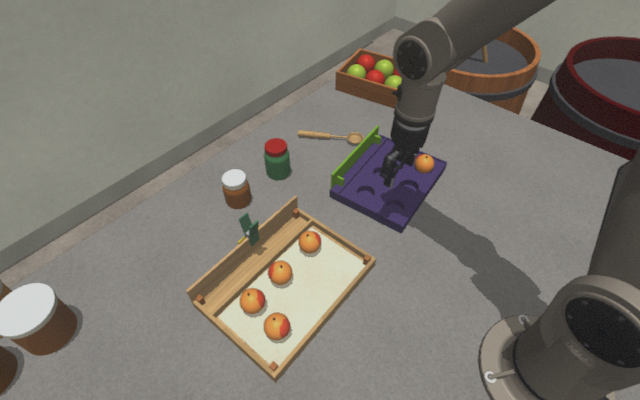

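Request:
apply_moves(
  increments=[85,0,-45,0,0,85,0,-48,0,0,85,0,-48,0,0,85,0,-48,0,0,85,0,-48,0,0,85,0,-48,0,0,85,0,-48,0,0,85,0,-45,0,0,85,0,-25,0,0,85,0,0,0,0,85,0,0,0,0],
)

```text
t: 12.95
eef_pos: [0.4451, 0.2452, 0.1044]
tool_rot: [0.005, 1.0, 0.002, 0.019]
contact_force: [-0.1, -1.0, 1.2]
gripper_width: 0.996
```

```bash
python3 - <<'E'
from look import *
p,R,o=tool();print(o["t"],p,R[:,2],o["gripper_width"],o["contact_force"])
print(togo((.4287,.2738,.023),.03))
E
```

```text
12.95 [0.4451 0.2452 0.1044] [ 0.0378 -0.0105 -0.9992] 0.9957907198888164 [-0.1282 -0.9657  1.1788]
(array([-19.4, -29.6,  80.4]), np.float64(-1.5))
```

Request:
apply_moves(
  increments=[85,-9,-14,5,-1,85,-9,-13,10,0,85,-1,-3,15,0,85,0,0,5,0,85,0,0,0,0],
)

```text
t: 13.58
eef_pos: [0.4266, 0.2715, 0.0658]
tool_rot: [0.007, 1.0, 0.008, 0.018]
contact_force: [0.4, -0.3, -0.5]
gripper_width: 0.997
```

```bash
python3 - <<'E'
from look import *
p,R,o=tool();print(o["t"],p,R[:,2],o["gripper_width"],o["contact_force"])
print(togo((.4287,.2738,.023),.03))
E
```

```text
13.575 [0.4266 0.2715 0.0658] [ 0.0369 -0.0131 -0.9992] 0.996594729957821 [ 0.3707 -0.342  -0.5128]
(array([ 0.5, -2.9, 42.8]), np.float64(-0.8))
```

Request:
apply_moves(
  increments=[85,0,-3,12,0,85,0,0,14,0,85,0,0,10,0,85,0,0,5,0,85,0,0,0,0,52,0,0,0,0,40,0,0,0,0,40,0,0,0,0,40,0,0,0,0],
)

```text
t: 14.7
eef_pos: [0.4293, 0.2736, 0.0226]
tool_rot: [0.007, 1.0, 0.007, 0.019]
contact_force: [-0.5, -0.2, -2.1]
gripper_width: 0.593
```

Request:
apply_moves(
  increments=[40,0,0,-10,0,40,0,0,-25,0,40,0,0,-25,0,40,0,15,-15,0,40,2,35,0,0,40,2,45,0,0,40,2,45,0,0,40,2,45,0,0,40,2,45,0,0,40,2,45,0,0,40,2,45,0,0,40,0,45,0,0],
)

```text
t: 16.2
eef_pos: [0.4495, -0.0951, 0.1124]
tool_rot: [0.004, 1.0, 0.012, 0.024]
contact_force: [1.4, 0.5, -0.4]
gripper_width: 0.595
```

```bash
python3 - <<'E'
from look import *
p,R,o=tool();print(o["t"],p,R[:,2],o["gripper_width"],o["contact_force"])
print(togo((*pockets[1],.0235),.05))
E
```

```text
16.2 [ 0.4495 -0.0951  0.1124] [ 0.0486 -0.0068 -0.9988] 0.595377155962847 [ 1.4034  0.4981 -0.3794]
(array([-11.6, 132.4,  89.5]), np.float64(-1.4))
```

Request:
apply_moves(
  increments=[40,-3,38,0,-1,40,-3,38,0,0,40,-3,30,5,0,40,-2,14,10,0,40,0,2,15,0,40,0,0,10,0,40,0,0,0,0,40,0,0,0,0],
)

```text
t: 17.2
eef_pos: [0.4452, -0.2209, 0.0731]
tool_rot: [0.003, 0.999, 0.021, 0.026]
contact_force: [-0.5, 0.5, -0.1]
gripper_width: 0.596
```

```bash
python3 - <<'E'
from look import *
p,R,o=tool();print(o["t"],p,R[:,2],o["gripper_width"],o["contact_force"])
print(togo((*pockets[1],.0235),.05))
E
```

```text
17.2 [ 0.4452 -0.2209  0.0731] [ 0.0514 -0.0056 -0.9987] 0.595943090032525 [-0.4892  0.4506 -0.0613]
(array([-2.6,  7.1, 49.6]), np.float64(-0.4))
```

Request:
apply_moves(
  increments=[40,-2,7,12,0,40,0,0,14,0,40,0,0,10,0,40,0,0,4,0,40,0,0,0,0],
)

```text
t: 17.82
eef_pos: [0.4459, -0.2281, 0.0302]
tool_rot: [0.003, 0.999, 0.022, 0.026]
contact_force: [-0.3, 0.7, -0.7]
gripper_width: 0.594
```

```bash
python3 - <<'E'
from look import *
p,R,o=tool();print(o["t"],p,R[:,2],o["gripper_width"],o["contact_force"])
print(togo((*pockets[1],.0235),.05))
E
```

```text
17.825 [ 0.4459 -0.2281  0.0302] [ 0.0514 -0.0054 -0.9987] 0.5937052482168614 [-0.3369  0.746  -0.683 ]
(array([-0.7,  0.2,  6.7]), np.float64(-0.4))
```

Request:
apply_moves(
  increments=[40,0,0,3,0,40,0,0,2,0,40,0,0,1,0,40,0,0,0,0],
)

```text
t: 18.32
eef_pos: [0.4468, -0.2289, 0.0248]
tool_rot: [0.004, 0.999, 0.021, 0.026]
contact_force: [-0.5, -0.8, 0.0]
gripper_width: 0.593
```

Request:
apply_moves(
  increments=[40,0,0,1,0,40,0,0,0,0],
)

```text
t: 18.58
eef_pos: [0.4469, -0.2293, 0.0241]
tool_rot: [0.004, 0.999, 0.021, 0.027]
contact_force: [-1.1, -0.0, 0.3]
gripper_width: 0.593
```

Request:
apply_moves(
  increments=[54,0,0,0,0,58,0,0,0,0,62,0,0,0,0,64,0,0,0,0,66,0,0,0,0,66,0,0,-12,0,66,0,0,-12,0,66,0,0,-12,0,66,0,0,-12,0,70,0,0,-12,0,85,0,0,-12,0,85,0,0,0,0],
)

```text
t: 20.08
eef_pos: [0.4438, -0.2284, 0.1025]
tool_rot: [0.004, 0.999, 0.022, 0.028]
contact_force: [0.8, -0.9, -0.4]
gripper_width: 1.002
```

```bash
python3 - <<'E'
from look import *
p,R,o=tool();print(o["t"],p,R[:,2],o["gripper_width"],o["contact_force"])
for cam in("side",):
  im,d,o=peaches(cam)
  for x in o: print(cam,round(x[0],2),np.round(x[1]),x[2]+off[cam],round(x[3],4),x[4])
print(togo((.509,.185,.023),.03))
E
```

```text
20.075 [ 0.4438 -0.2284  0.1025] [ 0.0564 -0.0075 -0.9984] 1.0017873987136607 [ 0.8143 -0.9064 -0.4196]
side 0.81 [278. 274.  27.  23.] [0.5095 0.1846 0.0366] 0.0008 373
side 0.76 [252. 301.  25.  26.] [0.5052 0.2693 0.0366] 0.0007 439
side 0.67 [424. 164.  13.  16.] [ 0.4563 -0.3129  0.0367] 0.0009 234
side 0.65 [410. 181.  20.  21.] [ 0.4462 -0.2297  0.0371] 0.0011 248
side 0.55 [309. 241.  20.  20.] [0.5162 0.0833 0.0365] 0.0008 273
(array([  79.3, -410.6,   79.1]), np.float64(0.8))
```

Request:
apply_moves(
  increments=[85,20,-40,0,0,85,20,-45,0,0,85,20,-45,0,0,85,10,-45,0,0,85,0,-45,0,0,85,0,-45,0,0,85,0,-45,0,0,85,0,-40,0,0,85,0,-25,0,0,85,0,0,0,0,85,0,0,0,0],
)

```text
t: 21.55
eef_pos: [0.4964, 0.1597, 0.0947]
tool_rot: [0.005, 1.0, 0.02, 0.022]
contact_force: [-0.6, -1.1, -0.6]
gripper_width: 0.994
```

```bash
python3 - <<'E'
from look import *
p,R,o=tool();print(o["t"],p,R[:,2],R[:,0],o["gripper_width"],o["contact_force"])
print(togo((.509,.185,.023),.03))
E
```

```text
21.55 [0.4964 0.1597 0.0947] [ 0.0443 -0.0088 -0.999 ] [0.9982 0.0403 0.0439] 0.993601207039541 [-0.6494 -1.1317 -0.5864]
(array([ 10.5, -25.6,  71.9]), np.float64(0.6))
```

Request:
apply_moves(
  increments=[85,6,-14,5,0,85,4,-10,10,0,85,0,-1,10,0,85,0,0,0,0,85,0,0,0,0],
)

```text
t: 22.18
eef_pos: [0.5074, 0.1831, 0.067]
tool_rot: [0.006, 1.0, 0.018, 0.021]
contact_force: [-0.1, -0.1, -0.6]
gripper_width: 0.993
```

```bash
python3 - <<'E'
from look import *
p,R,o=tool();print(o["t"],p,R[:,2],R[:,0],o["gripper_width"],o["contact_force"])
print(togo((.5095,.185,.023),.03))
E
```

```text
22.175 [0.5074 0.1831 0.067 ] [ 0.0427 -0.0108 -0.999 ] [0.9985 0.0358 0.0423] 0.9929959299161146 [-0.1339 -0.1312 -0.6345]
(array([ 0.3, -2.4, 44.1]), np.float64(0.3))
```

Request:
apply_moves(
  increments=[85,0,-2,14,0,85,0,0,14,0,85,0,0,10,0,85,0,0,5,0,85,0,0,0,0,52,0,0,0,0,40,0,0,0,0,40,0,0,0,0,40,0,0,0,0],
)

```text
t: 23.3
eef_pos: [0.5095, 0.1842, 0.0216]
tool_rot: [0.006, 1.0, 0.017, 0.022]
contact_force: [0.2, 0.0, -0.7]
gripper_width: 0.594
```

Request:
apply_moves(
  increments=[40,0,0,-10,0,40,0,0,-20,0,40,0,0,-25,0,40,0,0,-25,0,40,0,25,-10,0,40,6,40,0,0,40,6,45,0,0,40,6,45,0,0,40,6,45,0,0,40,6,45,0,0,40,3,45,0,0,40,0,45,0,0],
)

```text
t: 24.8
eef_pos: [0.5543, -0.1517, 0.1279]
tool_rot: [0.004, 0.999, 0.023, 0.026]
contact_force: [0.3, 0.1, -0.0]
gripper_width: 0.59
```

```bash
python3 - <<'E'
from look import *
p,R,o=tool();print(o["t"],p,R[:,2],o["gripper_width"],o["contact_force"])
print(togo((*pockets[5],.0235),.05))
E
```

```text
24.8 [ 0.5543 -0.1517  0.1279] [ 0.0523 -0.006  -0.9986] 0.5904217021655976 [ 0.3081  0.0698 -0.0295]
(array([-27.7, 148.3, 104.4]), np.float64(-0.2))
```

Request:
apply_moves(
  increments=[40,-4,40,0,0,40,-4,40,5,0,40,-4,35,5,0,40,-4,15,10,0,40,-3,5,15,0,40,0,0,15,0,40,0,0,0,0,40,0,0,0,0],
)

```text
t: 25.8
eef_pos: [0.5438, -0.2907, 0.0776]
tool_rot: [0.003, 0.999, 0.023, 0.027]
contact_force: [1.1, -0.9, -1.4]
gripper_width: 0.589
```

```bash
python3 - <<'E'
from look import *
p,R,o=tool();print(o["t"],p,R[:,2],o["gripper_width"],o["contact_force"])
print(togo((*pockets[5],.0235),.05))
E
```

```text
25.8 [ 0.5438 -0.2907  0.0776] [ 0.054  -0.004  -0.9985] 0.5892557213186638 [ 1.0618 -0.8897 -1.4353]
(array([-8.3, 10.5, 53.8]), np.float64(-0.2))
```

Request:
apply_moves(
  increments=[40,-4,6,8,0,40,-3,4,12,0,40,0,0,14,0,40,0,0,8,0,40,0,0,3,0,40,0,0,0,0],
)

```text
t: 26.55
eef_pos: [0.54, -0.3011, 0.0294]
tool_rot: [0.003, 0.999, 0.024, 0.027]
contact_force: [0.3, -0.3, -0.9]
gripper_width: 0.591
```

```bash
python3 - <<'E'
from look import *
p,R,o=tool();print(o["t"],p,R[:,2],o["gripper_width"],o["contact_force"])
print(togo((*pockets[5],.0235),.05))
E
```

```text
26.55 [ 0.54   -0.3011  0.0294] [ 0.0545 -0.0038 -0.9985] 0.5912361734796788 [ 0.2744 -0.3246 -0.9204]
(array([-1.4,  0.6,  5.8]), np.float64(-0.1))
```

Request:
apply_moves(
  increments=[40,-1,0,3,0,40,0,0,2,0,40,0,0,1,0,40,0,0,0,0],
)

```text
t: 27.05
eef_pos: [0.5402, -0.3019, 0.0242]
tool_rot: [0.003, 0.999, 0.024, 0.028]
contact_force: [0.8, 0.1, -0.7]
gripper_width: 0.593
```

Request:
apply_moves(
  increments=[40,-1,0,1,0,40,0,0,0.5,0,40,0,0,0,0],
)

```text
t: 27.42
eef_pos: [0.5402, -0.3024, 0.0233]
tool_rot: [0.004, 0.999, 0.024, 0.029]
contact_force: [0.5, 0.2, 0.9]
gripper_width: 0.593
```

Request:
apply_moves(
  increments=[54,0,0,0,0,58,0,0,0,0,62,0,0,0,0,64,0,0,0,0,66,0,0,0,0,66,0,0,-15,0,66,0,0,-20,0,66,0,0,-25,0,70,0,0,-25,0,85,0,-20,0,0,85,0,-40,0,0,85,0,-45,0,0],
)

```text
t: 28.92
eef_pos: [0.53, -0.1961, 0.1159]
tool_rot: [0.005, 0.999, 0.021, 0.031]
contact_force: [0.8, 0.8, 0.3]
gripper_width: 0.994
```

```bash
python3 - <<'E'
from look import *
p,R,o=tool();print(o["t"],p,R[:,2],o["gripper_width"],o["contact_force"])
for cam in("side",):
  im,d,o=peaches(cam)
  for x in o: print(cam,round(x[0],2),np.round(x[1]),x[2]+off[cam],round(x[3],4),x[4])
print(togo((.5045,.2695,.023),.03))
E
```

```text
28.925 [ 0.53   -0.1961  0.1159] [ 0.0631 -0.0087 -0.998 ] 0.9939021532068137 [0.8479 0.7971 0.2652]
side 0.68 [410. 180.  19.  20.] [ 0.4456 -0.2296  0.0371] 0.0009 265
side 0.63 [252. 299.  25.  30.] [0.5054 0.2693 0.0368] 0.0008 421
side 0.53 [394. 151.  21.  17.] [ 0.5402 -0.303   0.0377] 0.0011 206
side 0.5 [423. 164.  17.  18.] [ 0.4562 -0.3133  0.037 ] 0.0009 230
(array([  -8. , -461.4,   88.5]), np.float64(1.2))
```

Request:
apply_moves(
  increments=[85,0,-48,0,0,85,0,-48,0,0,85,0,-48,0,0,85,0,-48,0,0,85,0,-48,0,0,85,0,-48,0,0,85,0,-48,0,0,85,0,-40,0,0,85,0,-30,0,0,85,0,-10,0,0,85,0,0,0,0,85,0,0,0,0],
)

```text
t: 30.52
eef_pos: [0.5009, 0.241, 0.1112]
tool_rot: [0.004, 0.999, 0.028, 0.029]
contact_force: [-0.3, 0.0, 0.3]
gripper_width: 0.997
```

```bash
python3 - <<'E'
from look import *
p,R,o=tool();print(o["t"],p,R[:,2],o["gripper_width"],o["contact_force"])
for cam in("side",):
  im,d,o=peaches(cam)
  for x in o: print(cam,round(x[0],2),np.round(x[1]),x[2]+off[cam],round(x[3],4),x[4])
print(togo((.5045,.2695,.023),.03))
E
```

```text
30.525 [0.5009 0.241  0.1112] [ 0.0587 -0.0056 -0.9983] 0.9971515949905486 [-0.2761  0.0202  0.2565]
side 0.85 [251. 301.  26.  25.] [0.5053 0.2693 0.0366] 0.0007 446
side 0.84 [424. 163.  18.  19.] [ 0.4566 -0.313   0.0368] 0.0009 253
side 0.76 [393. 153.  22.  15.] [ 0.5398 -0.3029  0.0371] 0.001 201
side 0.69 [389. 179. 117. 111.] [ 0.5109 -0.1826  0.024 ] 0.0696 5549
side 0.63 [410. 181.  16.  18.] [ 0.4462 -0.2299  0.037 ] 0.0012 204
side 0.57 [309. 241.  24.  23.] [0.5158 0.0835 0.0365] 0.0009 300
(array([ -0.2, -29.1,  88.2]), np.float64(1.5))
```

Request:
apply_moves(
  increments=[85,1,-15,10,1,85,0,-11,15,0,85,0,-1,15,0,85,0,0,8,0,85,0,0,0,0],
)

```text
t: 31.25
eef_pos: [0.5048, 0.2635, 0.0602]
tool_rot: [0.005, 0.999, 0.016, 0.029]
contact_force: [0.4, 1.1, -0.5]
gripper_width: 0.992
```

```bash
python3 - <<'E'
from look import *
p,R,o=tool();print(o["t"],p,R[:,2],o["gripper_width"],o["contact_force"])
print(togo((.5055,.2695,.023),.03))
E
```

```text
31.25 [0.5048 0.2635 0.0602] [ 0.0583 -0.0084 -0.9983] 0.991732435238614 [ 0.3741  1.0958 -0.5043]
(array([-1.3, -6.3, 37.1]), np.float64(0.1))
```

Request:
apply_moves(
  increments=[85,-1,-6,8,0,85,0,0,12,0,85,0,0,10,0,85,0,0,5,0,85,0,0,0,0,52,0,0,0,0,40,0,0,0,0,40,0,0,0,0,40,0,0,0,0],
)

```text
t: 32.38
eef_pos: [0.5064, 0.2694, 0.0238]
tool_rot: [0.004, 0.999, 0.016, 0.03]
contact_force: [-0.1, 0.9, -0.9]
gripper_width: 0.589
```

Request:
apply_moves(
  increments=[40,0,0,-10,0,40,0,0,-20,0,40,0,0,-25,0,40,0,0,-25,0,40,0,25,-10,0,40,6,40,0,0,40,6,45,0,0,40,6,45,0,0,40,6,45,0,0,40,3,45,0,0,40,0,45,0,0,40,0,45,0,0],
)

```text
t: 33.88
eef_pos: [0.5421, -0.0671, 0.129]
tool_rot: [0.002, 0.999, 0.021, 0.035]
contact_force: [0.9, -0.6, -2.0]
gripper_width: 0.592
```

```bash
python3 - <<'E'
from look import *
p,R,o=tool();print(o["t"],p,R[:,2],o["gripper_width"],o["contact_force"])
print(togo((*pockets[4],.0243),.05))
E
```

```text
33.875 [ 0.5421 -0.0671  0.129 ] [ 0.069  -0.0018 -0.9976] 0.5915406346182437 [ 0.9283 -0.6388 -1.9828]
(array([-26.8, 150.1, 103.8]), np.float64(-0.4))
```

Request:
apply_moves(
  increments=[40,-4,40,0,0,40,-4,40,5,0,40,-4,35,5,0,40,-4,15,10,0,40,-4,5,15,0,40,0,2,15,0,40,0,0,0,0,40,0,0,0,0],
)

```text
t: 34.88
eef_pos: [0.5312, -0.2085, 0.0782]
tool_rot: [0.001, 0.999, 0.021, 0.036]
contact_force: [0.6, -0.2, -1.2]
gripper_width: 0.591
```

```bash
python3 - <<'E'
from look import *
p,R,o=tool();print(o["t"],p,R[:,2],o["gripper_width"],o["contact_force"])
print(togo((*(pockets[4]+[.0008,0]),.0243),.05))
E
```

```text
34.875 [ 0.5312 -0.2085  0.0782] [ 0.0716 -0.0005 -0.9974] 0.5912202908281572 [ 0.5588 -0.2424 -1.169 ]
(array([-5.8,  9.6, 53.6]), np.float64(-0.5))
```

Request:
apply_moves(
  increments=[40,-3,6,8,0,40,-3,3,12,0,40,0,0,14,0,40,0,0,8,0,40,0,0,3,0,40,0,0,0,0],
)

```text
t: 35.62
eef_pos: [0.5292, -0.2174, 0.0298]
tool_rot: [0.001, 0.999, 0.022, 0.036]
contact_force: [0.7, 0.9, -0.5]
gripper_width: 0.589
```

```bash
python3 - <<'E'
from look import *
p,R,o=tool();print(o["t"],p,R[:,2],o["gripper_width"],o["contact_force"])
print(togo((*(pockets[4]+[.0008,0]),.0243),.05))
E
```

```text
35.625 [ 0.5292 -0.2174  0.0298] [ 0.072  -0.0001 -0.9974] 0.5894037355616941 [ 0.7132  0.8931 -0.4759]
(array([-0. ,  1. ,  5.5]), np.float64(-0.4))
```

Request:
apply_moves(
  increments=[40,0,1,2,0,40,0,0,2,0,40,0,0,1,0,40,0,0,0,0],
)

```text
t: 36.12
eef_pos: [0.5307, -0.2189, 0.0257]
tool_rot: [0.001, 0.999, 0.022, 0.037]
contact_force: [0.0, -0.2, -0.8]
gripper_width: 0.591
```

Request:
apply_moves(
  increments=[40,-1,0,1,0,40,-1,0,0.5,0,40,0,0,0,0],
)

```text
t: 36.5
eef_pos: [0.5307, -0.2193, 0.025]
tool_rot: [0.002, 0.999, 0.022, 0.039]
contact_force: [0.0, 0.3, 0.8]
gripper_width: 0.591
```

Request:
apply_moves(
  increments=[54,0,0,0,0,58,0,0,0,0,62,0,0,0,0,64,0,0,0,0,66,0,0,0,0,66,0,0,-15,0,66,0,0,-20,0,66,0,0,-25,0,70,0,0,-25,0,85,0,-20,0,0,85,0,-40,0,0,85,0,-45,0,0],
)

```text
t: 38.0
eef_pos: [0.5191, -0.1165, 0.1181]
tool_rot: [0.003, 0.999, 0.017, 0.041]
contact_force: [-0.4, 0.4, -0.1]
gripper_width: 0.997
```

```bash
python3 - <<'E'
from look import *
p,R,o=tool();print(o["t"],p,R[:,2],o["gripper_width"],o["contact_force"],o["q"])
for cam in("side",):
  im,d,o=peaches(cam)
  for x in o: print(cam,round(x[0],2),np.round(x[1]),x[2]+off[cam],round(x[3],4),x[4])
print(togo((.5165,.0834,.023),.03))
E
```

```text
38.0 [ 0.5191 -0.1165  0.1181] [ 0.0816 -0.0048 -0.9967] 0.9966354572200475 [-0.3545  0.4058 -0.0956] [ 0.1723  0.3531 -0.0799  2.055   0.0402  0.6532 -1.4685]
side 0.95 [309. 240.  20.  22.] [0.5161 0.0833 0.0367] 0.0007 330
side 0.73 [393. 151.  20.  18.] [ 0.54   -0.3028  0.0374] 0.0011 200
side 0.72 [409. 183.  18.  18.] [ 0.4462 -0.2295  0.0369] 0.0009 228
side 0.62 [424. 163.  22.  17.] [ 0.4563 -0.313   0.0372] 0.0011 236
side 0.55 [380. 169.  18.  16.] [ 0.5298 -0.2195  0.0372] 0.0012 216
(array([  -1.8, -195.1,   94. ]), np.float64(0.8))
```

Request:
apply_moves(
  increments=[85,50,-40,0,0,85,30,-45,0,0,85,0,-40,0,0,85,-10,-25,0,0,85,-10,-10,0,0,85,-10,0,0,0,85,-10,0,0,0,85,-10,0,0,0,85,-10,0,0,0,85,0,0,0,0],
)

```text
t: 39.35
eef_pos: [0.5282, 0.0421, 0.1233]
tool_rot: [0.004, 0.999, 0.017, 0.043]
contact_force: [-0.8, -0.7, -0.2]
gripper_width: 0.997
```

```bash
python3 - <<'E'
from look import *
p,R,o=tool();print(o["t"],p,R[:,2],R[:,0],o["gripper_width"],o["contact_force"])
print(togo((.517,.0834,.023),.03))
E
```

```text
39.35 [0.5282 0.0421 0.1233] [ 0.0863 -0.0058 -0.9963] [0.9957 0.0343 0.0861] 0.9973165584487844 [-0.8146 -0.6583 -0.224 ]
(array([-18.4, -42.5,  98.8]), np.float64(0.3))
```

Request:
apply_moves(
  increments=[85,-9,-22,15,0,85,-6,-16,25,0,85,0,-2,20,0,85,0,0,0,0],
)

```text
t: 39.85
eef_pos: [0.5194, 0.0819, 0.0615]
tool_rot: [0.003, 0.999, 0.016, 0.045]
contact_force: [0.4, -0.2, 0.8]
gripper_width: 0.994
```

```bash
python3 - <<'E'
from look import *
p,R,o=tool();print(o["t"],p,R[:,2],R[:,0],o["gripper_width"],o["contact_force"])
print(togo((.5172,.0834,.023),.03))
E
```

```text
39.85 [0.5194 0.0819 0.0615] [ 0.0904 -0.0051 -0.9959] [0.9954 0.0323 0.0902] 0.994088249934907 [ 0.4259 -0.1873  0.8388]
(array([-5.6, -1.9, 38.2]), np.float64(0.1))
```

Request:
apply_moves(
  increments=[85,-5,-2,12,0,85,0,0,14,0,85,0,0,12,0,85,0,0,0,0,52,0,0,0,0,40,0,0,0,0,40,0,0,0,0,40,0,0,0,0],
)

```text
t: 40.85
eef_pos: [0.5198, 0.083, 0.0229]
tool_rot: [0.003, 0.999, 0.015, 0.047]
contact_force: [-0.5, 0.9, -0.5]
gripper_width: 0.595
```

Request:
apply_moves(
  increments=[40,0,0,-15,0,40,0,0,-30,0,40,2,20,-30,0,40,4,40,0,0,40,4,45,0,0,40,2,40,0,0,40,0,40,0,0,40,0,20,5,0,40,0,0,10,0,40,0,0,0,0],
)

```text
t: 42.1
eef_pos: [0.5347, -0.1251, 0.0968]
tool_rot: [0.003, 0.999, 0.017, 0.052]
contact_force: [-0.1, -0.7, -0.2]
gripper_width: 0.592
```

```bash
python3 - <<'E'
from look import *
p,R,o=tool();print(o["t"],p,R[:,2],o["gripper_width"],o["contact_force"])
print(togo((*(pockets[3]+[.0038,0]),.0236),.05))
E
```

```text
42.1 [ 0.5347 -0.1251  0.0968] [ 0.1036 -0.0035 -0.9946] 0.5919934385634393 [-0.0942 -0.7028 -0.2167]
(array([-20. ,   9. ,  71.6]), np.float64(-0.9))
```

Request:
apply_moves(
  increments=[40,-8,5,10,-1,40,-8,4,15,0,40,-4,0,15,0,40,0,0,10,0,40,0,0,0,0],
)

```text
t: 42.72
eef_pos: [0.5185, -0.1306, 0.0423]
tool_rot: [0.002, 0.998, 0.031, 0.051]
contact_force: [-0.1, 0.7, 0.3]
gripper_width: 0.592
```

```bash
python3 - <<'E'
from look import *
p,R,o=tool();print(o["t"],p,R[:,2],o["gripper_width"],o["contact_force"])
print(togo((*(pockets[3]+[.0038,0]),.0236),.05))
E
```

```text
42.725 [ 0.5185 -0.1306  0.0423] [ 0.1021 -0.0011 -0.9948] 0.5918203579181193 [-0.0504  0.6617  0.275 ]
(array([ 1.9,  4.5, 19. ]), np.float64(0.8))
```

Request:
apply_moves(
  increments=[40,2,4,4,0,40,0,0,6,0,40,0,0,3,0,40,0,0,0,0],
)

```text
t: 43.22
eef_pos: [0.5236, -0.1346, 0.0297]
tool_rot: [0.002, 0.998, 0.032, 0.052]
contact_force: [-0.5, 0.3, -0.5]
gripper_width: 0.591
```

```bash
python3 - <<'E'
from look import *
p,R,o=tool();print(o["t"],p,R[:,2],o["gripper_width"],o["contact_force"])
print(togo((*(pockets[3]+[.0038,0]),.0236),.05))
E
```

```text
43.225 [ 0.5236 -0.1346  0.0297] [ 0.1041 -0.0013 -0.9946] 0.591355643727726 [-0.4729  0.2695 -0.5232]
(array([-1.6,  0.3,  6. ]), np.float64(0.8))
```

Request:
apply_moves(
  increments=[40,-2,0,3,0,40,0,0,2,0,40,0,0,1,0,40,0,0,0,0],
)

```text
t: 43.72
eef_pos: [0.523, -0.1356, 0.024]
tool_rot: [0.003, 0.998, 0.031, 0.053]
contact_force: [0.7, -0.6, -0.3]
gripper_width: 0.589
```

Request:
apply_moves(
  increments=[54,0,0,0,0,58,0,0,0,0,62,0,0,0,0,66,0,0,0,0,66,0,0,-12,0,66,0,0,-25,0,66,0,0,-40,0,66,20,-20,-40,0,66,40,-20,0,0,66,20,0,0,0,66,0,0,0,0],
)

```text
t: 45.1
eef_pos: [0.5882, -0.0889, 0.1577]
tool_rot: [0.003, 0.998, 0.031, 0.055]
contact_force: [-1.6, 0.6, 0.5]
gripper_width: 0.773
```

```bash
python3 - <<'E'
from look import *
p,R,o=tool();print(o["t"],p,R[:,2],R[:,0],o["gripper_width"],o["q"])
for cam in("side","top"):
  im,d,o=peaches(cam)
  for x in o: print(cam,round(x[0],2),np.round(x[1]),x[2]+off[cam],round(x[3],4),x[4])
  cv2.imwrite(f"pics/{cam}5.png",im); np.save(f"d_{cam}5.npy",d)
  for o in outline_of(cam,"clip")[:2]:
    P,u,v=cloud(cam,d,o["pixels"]);print(o["p"],o["extent"]); 
    if o["extent"][2]<40:
      for lo in(.045,.072,.09,.1,.11,.12):
        k=(P[:,2]>lo)&(P[:,2]<lo+.01)&(P[:,0]>.57)&(P[:,0]<.65)
        if k.sum()>3: print(lo,k.sum(),P[k].min(0),P[k].mean(0),P[k].max(0))
E
```

```text
45.1 [ 0.5882 -0.0889  0.1577] [ 0.109  -0.0017 -0.994 ] [0.9921 0.062  0.1087] 0.7725043005497062 [ 0.1346  0.3781 -0.1092  1.9015  0.0555  0.7555 -1.5119]
side 0.7 [395. 151.  22.  16.] [ 0.5402 -0.3028  0.0373] 0.0009 184
side 0.65 [379. 168.  22.  20.] [ 0.5298 -0.2197  0.0373] 0.0009 242
side 0.62 [423. 163.  18.  13.] [ 0.4567 -0.3128  0.0371] 0.0012 176
side 0.58 [366. 187.  17.  18.] [ 0.5194 -0.1361  0.0373] 0.0009 249
side 0.54 [409. 184.  20.  18.] [ 0.4461 -0.23    0.037 ] 0.001 261
0.74 [249.9, 229.1, 18.6, 25.6]
0.045 9 [0.6007 0.1634 0.0483] [0.6018 0.1702 0.0521] [0.6034 0.179  0.0541]
0.072 31 [0.5997 0.1604 0.0721] [0.6051 0.1753 0.0765] [0.6178 0.1841 0.0817]
0.09 49 [0.5968 0.1588 0.09  ] [0.6119 0.1721 0.0948] [0.622  0.1832 0.0995]
0.1 55 [0.5946 0.1592 0.1002] [0.6122 0.172  0.1049] [0.6243 0.1833 0.11  ]
0.11 51 [0.5931 0.1609 0.1101] [0.6126 0.1723 0.1152] [0.6273 0.1831 0.12  ]
0.12 32 [0.591  0.1626 0.1201] [0.6094 0.1732 0.1227] [0.6284 0.1825 0.1255]
0.55 [389.1, 178.9, 119.1, 112.2]
top 0.72 [431. 231.  26.  20.] [ 0.5397 -0.3022  0.0368] 0.0008 268
top 0.66 [436. 265.  18.  27.] [ 0.4564 -0.3135  0.0369] 0.0009 210
top 0.19 [249. 180.  26.  19.] [0.629  0.1752 0.084 ] 0.0067 179
```

View pics/top5.png

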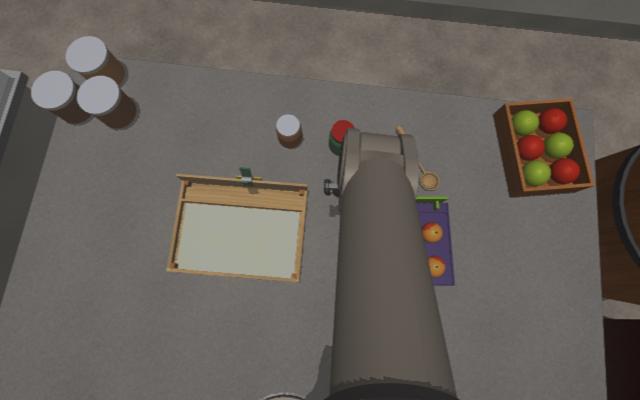

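All five peaches are seated (z about 0.037 m) and the crate is empty. The clip grip is at about (0.608, 0.1725). The tool has picked up 0.11 rad of tilt, so I'll check which motions remove it before taking the clip.

Request:
apply_moves(
  increments=[66,0,-50,-60,0,66,0,0,0,0,66,0,0,0,0],
)

```text
t: 45.78
eef_pos: [0.5763, -0.0504, 0.2035]
tool_rot: [0.003, 0.998, 0.029, 0.051]
contact_force: [-0.0, -0.3, 0.1]
gripper_width: 0.771
```

```bash
python3 -c "
from look import *
p,R,o=tool();print(p,R[:,2],R[:,0])"
```

```text
[ 0.5763 -0.0504  0.2035] [ 0.1022 -0.0028 -0.9948] [0.9931 0.0576 0.1019]
```

Request:
apply_moves(
  increments=[66,60,0,0,0,66,60,0,0,0,66,0,0,0,0,66,0,0,0,0],
)

```text
t: 46.28
eef_pos: [0.6931, -0.0484, 0.2087]
tool_rot: [0.004, 0.999, 0.026, 0.045]
contact_force: [-0.4, 0.7, 0.1]
gripper_width: 0.772
```

```bash
python3 -c "
from look import *
p,R,o=tool();print(p,R[:,2],R[:,0])"
```

```text
[ 0.6931 -0.0484  0.2087] [ 0.0903 -0.0054 -0.9959] [0.9946 0.0527 0.0899]
```

Request:
apply_moves(
  increments=[66,-60,0,0,0,66,-60,0,0,0,66,0,0,0,0,66,0,0,0,0],
)

```text
t: 46.78
eef_pos: [0.5642, -0.0576, 0.1937]
tool_rot: [0.004, 0.999, 0.024, 0.041]
contact_force: [1.0, -0.2, -0.3]
gripper_width: 0.773
```

```bash
python3 -c "
from look import *
p,R,o=tool();print(p,R[:,2],R[:,0])"
```

```text
[ 0.5642 -0.0576  0.1937] [ 0.0827 -0.0068 -0.9966] [0.9954 0.0493 0.0822]
```

Request:
apply_moves(
  increments=[66,60,0,0,0,66,60,0,0,0,66,0,0,0,0,66,-60,0,0,0,66,-60,0,0,0,66,0,0,0,0,66,60,0,0,0,66,60,0,0,0,66,0,0,0,0,66,-60,0,0,0,66,-60,0,0,0,66,0,0,0,0],
)

```text
t: 48.28
eef_pos: [0.5636, -0.0594, 0.1884]
tool_rot: [0.005, 0.999, 0.023, 0.038]
contact_force: [0.1, -0.2, 1.2]
gripper_width: 0.775
```

```bash
python3 -c "
from look import *
p,R,o=tool();print(p,R[:,2],R[:,0])"
```

```text
[ 0.5636 -0.0594  0.1884] [ 0.0767 -0.0078 -0.997 ] [0.996  0.0466 0.0762]
```

Request:
apply_moves(
  increments=[66,60,0,-20,0,66,60,0,0,0,66,0,0,0,0,66,0,0,0,0,66,-60,0,0,0,66,-60,0,0,0,66,0,0,0,0,66,0,0,0,0,66,60,0,0,0,66,60,0,0,0,66,0,0,0,0,66,0,0,0,0],
)

```text
t: 49.78
eef_pos: [0.6822, -0.0551, 0.2161]
tool_rot: [0.005, 0.999, 0.022, 0.037]
contact_force: [0.1, 0.0, 0.4]
gripper_width: 0.772
```

```bash
python3 -c "
from look import *
p,R,o=tool();print(p,R[:,2],R[:,0])"
```

```text
[ 0.6822 -0.0551  0.2161] [ 0.0744 -0.0091 -0.9972] [0.9963 0.0444 0.0739]
```

Request:
apply_moves(
  increments=[66,0,0,0,-10,66,0,0,0,-10,66,0,0,0,-10,66,0,0,0,-10,66,0,0,0,-10,66,0,0,0,-10,66,0,0,0,-10,66,0,0,0,-10,66,0,0,0,-10],
)

```text
t: 50.9
eef_pos: [0.677, -0.057, 0.2193]
tool_rot: [0.032, 0.673, 0.739, 0.02]
contact_force: [-0.1, 0.5, -0.2]
gripper_width: 0.776
```

```bash
python3 -c "
from look import *
p,R,o=tool();print(p,R[:,2],R[:,0],o['q'])
print(togo((.608,.1725,.15),np.pi/2+.0394))"
```

```text
[ 0.677  -0.057   0.2193] [ 0.0756 -0.0134 -0.9971] [-0.0933  0.9954 -0.0204] [ 0.3067  0.494  -0.4509  1.5964  0.2663  1.0338 -0.1242]
(array([236.3, -51.9,  60.9]), np.float64(3.1))
```

Request:
apply_moves(
  increments=[60,50,-10,0,3,60,55,-12,0,0,60,55,-12,0,0,60,40,-10,15,0,60,15,0,20,0,60,0,0,0,0,60,0,0,0,0],
)

```text
t: 51.78
eef_pos: [0.6213, 0.1558, 0.18]
tool_rot: [0.035, 0.693, 0.72, 0.022]
contact_force: [0.7, -0.7, -0.8]
gripper_width: 0.704
```

```bash
python3 -c "
from look import *
p,R,o=tool();print(p,R[:,2],R[:,0],o['gripper_width'])
print(togo((.608,.1725,.15),np.pi/2+.0394))"
```

```text
[0.6213 0.1558 0.18  ] [ 0.081  -0.017  -0.9966] [-0.0372  0.9991 -0.0201] 0.7038962247955578
(array([ 17.8, -15.1,  28.5]), np.float64(-0.1))
```

Request:
apply_moves(
  increments=[60,9,-7,8,0,60,8,-5,12,0,60,0,0,12,0,60,0,0,0,0,60,0,0,0,0],
)

```text
t: 52.4
eef_pos: [0.6117, 0.1696, 0.1454]
tool_rot: [0.036, 0.694, 0.718, 0.022]
contact_force: [0.4, -0.5, -0.0]
gripper_width: 0.704
```

```bash
python3 -c "
from look import *
p,R,o=tool();print(p,R[:,2],R[:,0],o['gripper_width'])
print(togo((.6095,.1722,.087),np.pi/2+.0394))
im,d=read_camera('side');cv2.imwrite('pics/s6.png',cv2.resize(im[120:320,150:400],None,fx=3,fy=3,interpolation=2))"
```

```text
[0.6117 0.1696 0.1454] [ 0.0821 -0.0184 -0.9965] [-0.0328  0.9992 -0.0211] 0.7041699991829834
(array([ 3.9, -6.8, 58. ]), np.float64(-0.4))
```

View pics/s6.png

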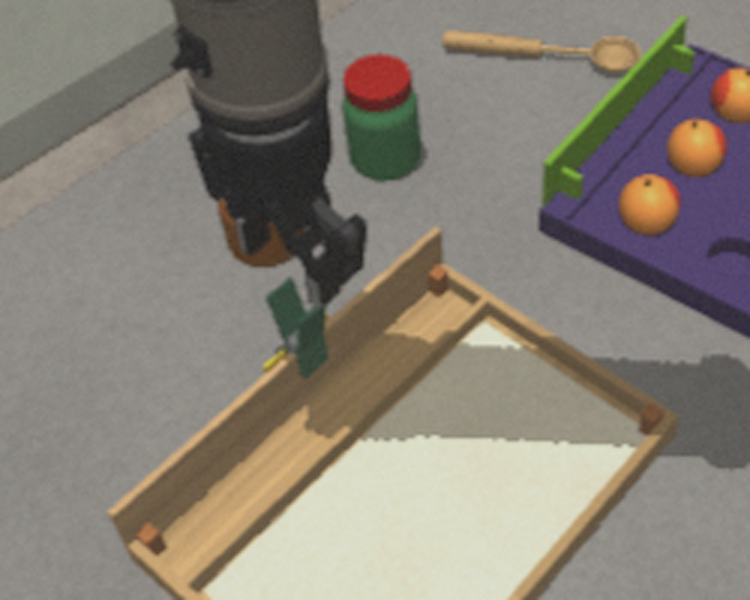

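Request:
apply_moves(
  increments=[60,4,-7,8,0,60,0,0,14,0,60,0,0,14,0,60,0,0,0,0],
)

```text
t: 52.95
eef_pos: [0.6071, 0.1724, 0.1061]
tool_rot: [0.036, 0.695, 0.718, 0.022]
contact_force: [-1.2, -0.2, -0.1]
gripper_width: 0.706
```

```bash
python3 -c "
from look import *
p,R,o=tool();print(p,R[:,2],R[:,0],o['gripper_width'],o['contact_force'])
print(togo((.6095,.1722,.087),np.pi/2+.0394))"
```

```text
[0.6071 0.1724 0.1061] [ 0.0818 -0.0188 -0.9965] [-0.0323  0.9992 -0.0215] 0.7062163387795991 [-1.176  -0.1572 -0.0943]
(array([ 0.2,  0.8, 19.2]), np.float64(-0.4))
```

Request:
apply_moves(
  increments=[60,0,1,10,0,60,0,0,8,0,60,0,0,1,0,60,0,0,0,0,45,0,0,0,0,38,0,0,0,0],
  squeeze=30,
)

```text
t: 53.7
eef_pos: [0.6112, 0.1723, 0.0868]
tool_rot: [0.036, 0.695, 0.718, 0.023]
contact_force: [0.9, -0.3, -1.8]
gripper_width: 0.444
```

```bash
python3 -c "
from look import *
p,R,o=tool();print(p,R[:,2],R[:,0],o['gripper_width'],o['contact_force'])
print(togo((.6095,.1722,.087),np.pi/2+.0394))
im,d=read_camera('side');cv2.imwrite('pics/s7.png',cv2.resize(im[140:300,180:340],None,fx=3.7,fy=3.7,interpolation=2))"
```

```text
[0.6112 0.1723 0.0868] [ 0.0841 -0.018  -0.9963] [-0.0319  0.9993 -0.0207] 0.44409690570122556 [ 0.8996 -0.3352 -1.8326]
(array([-0. , -1.7, -0.3]), np.float64(-0.4))
```

View pics/s7.png

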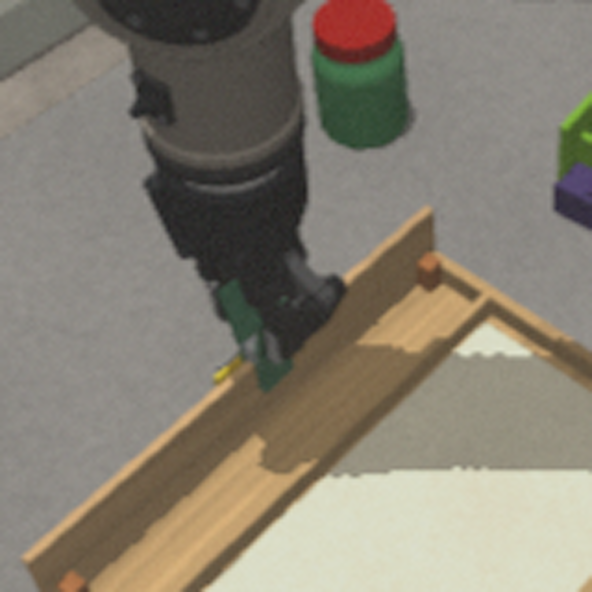

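```bash
python3 -c "
from look import *
im=cv2.imread('pics/s7.png')
p,R,o=tool()
pts={'tcp':p,'grasp':p-.019*R[:,2],'f-':p-.019*R[:,2]-.019*R[:,1],'f+':p-.019*R[:,2]+.019*R[:,1]}
d=np.array([.0011,-.0008,0])
for k,q in pts.items():
  u=(proj('side',q+d)[0]-[180,140])*3.7;print(k,u);cv2.circle(im,(int(u[0]),int(u[1])),4,(0,0,255) if k!='tcp' else (255,0,255),-1)
cv2.imwrite('pics/s7b.png',im)
im,dd=read_camera('top');cv2.imwrite('pics/t7.png',cv2.resize(im[130:230,190:310],None,fx=5,fy=5,interpolation=2))
"
```

```text
tcp [255.7032 330.8165]
grasp [252.8415 313.1617]
f- [275.9294 331.4079]
f+ [230.1309 295.2137]
```

View pics/s7b.png

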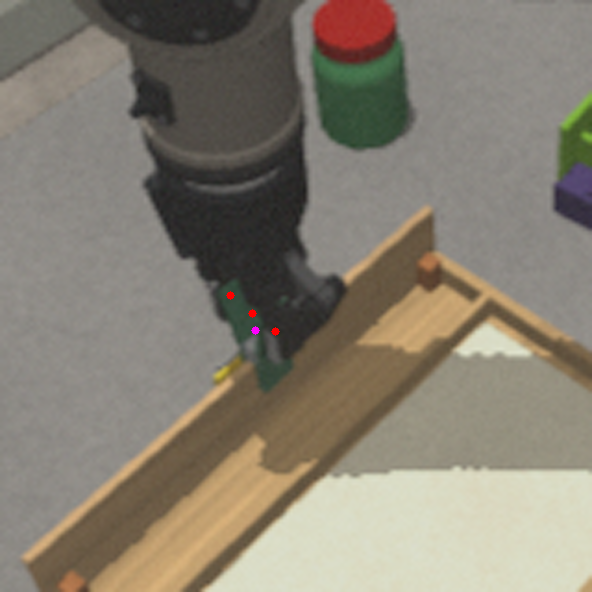

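View pics/t7.png

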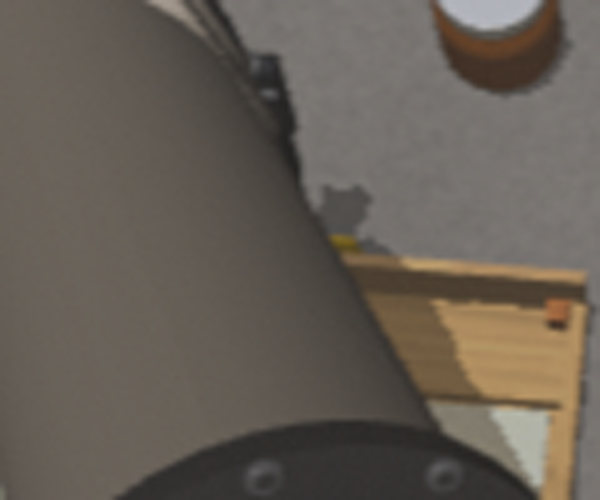

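Request:
apply_moves(
  increments=[30,0,-1,0,0,25,0,0,0,0,20,0,0,0,0,14,0,0,0,0,14,0,0,0,0,14,0,0,0,0],
  squeeze=30,
)

```text
t: 54.55
eef_pos: [0.6094, 0.1727, 0.0885]
tool_rot: [0.037, 0.695, 0.718, 0.023]
contact_force: [-1.0, -0.0, 1.8]
gripper_width: 0.201
```

```bash
python3 -c "
from look import *
p,R,o=tool();print(p,R[:,2],R[:,0],o['gripper_width'],o['contact_force'])
im,d=read_camera('side');cv2.imwrite('pics/s8.png',cv2.resize(im[140:300,180:340],None,fx=3.7,fy=3.7,interpolation=2))"
```

```text
[0.6094 0.1727 0.0885] [ 0.084  -0.0184 -0.9963] [-0.0323  0.9993 -0.0211] 0.20145294009466183 [-0.9873 -0.0295  1.7743]
```

View pics/s8.png

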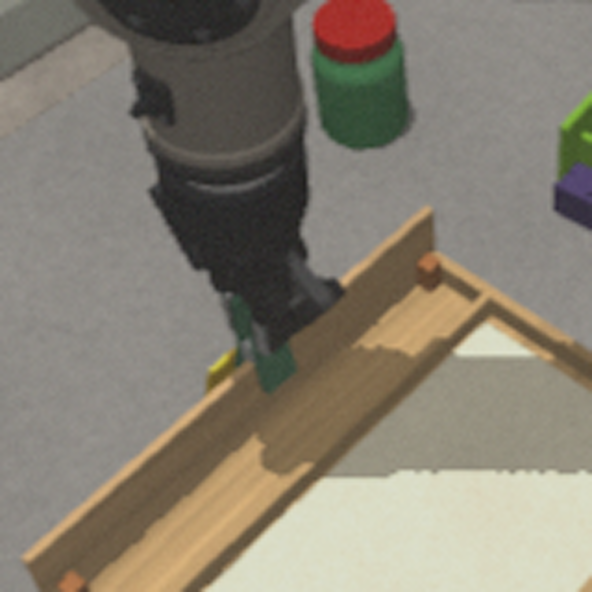

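Request:
apply_moves(
  increments=[14,0,0,-10,0,14,0,0,-12,0,14,0,0,-15,0,14,0,0,-20,0,14,0,0,-20,0,14,0,0,0,0],
)

```text
t: 55.35
eef_pos: [0.6025, 0.1746, 0.1713]
tool_rot: [0.037, 0.695, 0.718, 0.023]
contact_force: [-0.2, 0.9, -0.9]
gripper_width: 0.199
```

```bash
python3 -c "
from look import *
p,R,o=tool();print(p,R[:,2],R[:,0],o['gripper_width'],o['contact_force'])
im,d=read_camera('side');cv2.imwrite('pics/s9.png',cv2.resize(im[120:280,180:340],None,fx=3.7,fy=3.7,interpolation=2))"
```

```text
[0.6025 0.1746 0.1713] [ 0.0847 -0.0178 -0.9962] [-0.0326  0.9993 -0.0206] 0.1990286335731049 [-0.2221  0.9067 -0.8755]
```

View pics/s9.png

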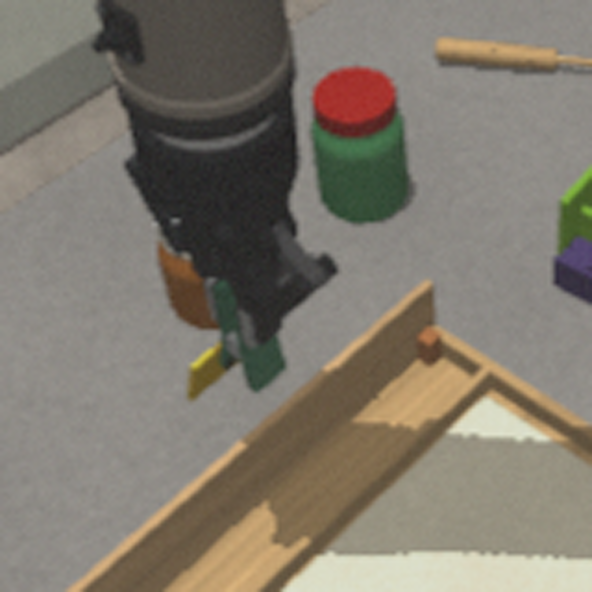

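Request:
apply_moves(
  increments=[14,-30,0,0,0,14,-45,0,0,0,14,-45,0,0,0,14,-45,0,0,-3,14,-45,0,0,-2,14,-45,0,0,0,14,-45,0,0,0,14,-30,0,0,0,14,-10,0,0,0,14,0,0,0,0],
)

```text
t: 56.65
eef_pos: [0.6235, -0.1739, 0.1703]
tool_rot: [0.032, 0.661, 0.75, 0.017]
contact_force: [-0.0, 0.2, -0.3]
gripper_width: 0.203
```

```bash
python3 -c "
from look import *
p,R,o=tool();print(o['t'],p,R[:,2],R[:,0],o['gripper_width'],o['contact_force'])
t=np.array([.60935,-.20945,.078])-.009*R[:,2]
print(t,togo(t,np.pi/2+.12))"
```

```text
56.65 [ 0.6235 -0.1739  0.1703] [ 0.0707 -0.0164 -0.9974] [-0.1251  0.9918 -0.0252] 0.20322623438811344 [-0.0368  0.2377 -0.3287]
[ 0.6087 -0.2093  0.087 ] (array([-31.2, -24.8,  82.7]), np.float64(0.3))
```

Request:
apply_moves(
  increments=[14,-16,-12,0,0,14,-14,-12,0,0,14,0,0,10,0,14,0,0,10,0,14,0,0,0,0],
)

```text
t: 57.28
eef_pos: [0.603, -0.2047, 0.1474]
tool_rot: [0.031, 0.659, 0.752, 0.017]
contact_force: [0.2, -0.2, -1.3]
gripper_width: 0.202
```

```bash
python3 -c "
from look import *
p,R,o=tool();print(o['t'],p,R[:,2],R[:,0],o['gripper_width'],o['contact_force'])
t=np.array([.60935,-.20945,.078])-.009*R[:,2]
print(t,togo(t,np.pi/2+.12))
im,d=read_camera('side');cv2.imwrite('pics/s10.png',cv2.resize(im[60:220,270:470],None,fx=3.7,fy=3.7,interpolation=2))"
```

```text
57.275 [ 0.603  -0.2047  0.1474] [ 0.0693 -0.0144 -0.9975] [-0.1304  0.9912 -0.0233] 0.20226948757038313 [ 0.1854 -0.2404 -1.3425]
[ 0.6087 -0.2093  0.087 ] (array([-3.9,  1. , 60.8]), np.float64(0.6))
```

View pics/s10.png

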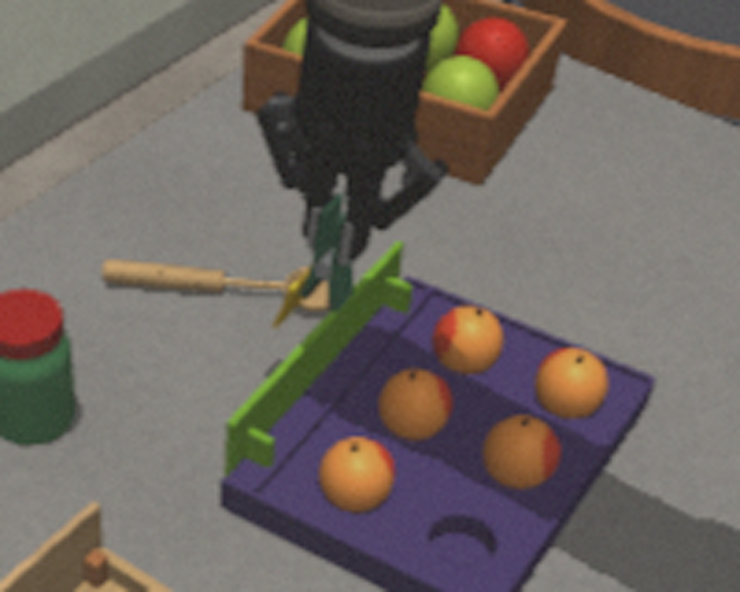

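```bash
python3 -c "
from look import *
p,R,o=tool()
for cam in ('side','top'):
  im,d=read_camera(cam)
  P,u,v=cloud(cam,d); P=P+np.array(off[cam])
  l=(P-p)@R*1000   # tool coords
  for a in range(-15,60,5):
    k=(abs(l[:,0])<14)&(abs(l[:,1])<40)&(l[:,2]>a)&(l[:,2]<a+5)&(P[:,2]>.074)
    if k.sum()>3: print(cam,'tz',a,k.sum(),'ty',np.percentile(l[k][:,1],[2,25,50,75,98]).round(1),'tx',np.percentile(l[k][:,0],[2,98]).round(1), 'green', im[v[k],u[k]].mean(0).round())
"
```

```text
side tz -15 32 ty [-22.5 -15.6   3.6   7.3  21. ] tx [-7.9 12.6] green [60. 65. 61.]
side tz -10 20 ty [-16.6 -10.1   3.8   9.8  18.9] tx [ 0.8 12.9] green [70. 75. 70.]
side tz -5 15 ty [-14.2   3.3   4.5   6.4  14. ] tx [-7.9 12.5] green [68. 76. 67.]
side tz 0 21 ty [-8.6 -2.9  1.7  4.   7.1] tx [-8.9 12. ] green [80. 85. 79.]
side tz 5 13 ty [-9.7 -9.1 -5.7 -2.2  6.3] tx [-5.1 12.6] green [68. 75. 67.]
side tz 10 20 ty [-11.6 -10.6  -7.4   3.    8.1] tx [-10.4  12.4] green [66. 76. 67.]
side tz 15 20 ty [-12.7 -10.5  -6.5   6.4  13.8] tx [-9.  12.7] green [65. 84. 80.]
side tz 20 18 ty [-13.1 -12.4 -10.9   7.7  13.8] tx [-10.2  13.8] green [59. 80. 71.]
side tz 25 17 ty [-14.5 -13.4 -11.8   6.5   9.5] tx [-9.9 13.4] green [54. 67. 54.]
side tz 30 13 ty [-16.2 -14.6 -13.3  -7.9  11.7] tx [-6.3 12.9] green [54. 68. 57.]
side tz 35 16 ty [-16.2 -15.3 -13.4   7.9  13.4] tx [-10.6  13.6] green [53. 70. 61.]
side tz 40 4 ty [-13.8  -9.9   0.4  10.   12. ] tx [-10.1  10.3] green [60. 81. 80.]
top tz -15 6 ty [-14.6  -7.9  -0.7   6.7   9. ] tx [ 9.1 12. ] green [42. 52. 49.]
top tz -10 7 ty [-19.1 -16.1 -14.7 -11.3   3.5] tx [ 7.  11.3] green [45. 49. 44.]
top tz -5 6 ty [-6.4 -1.8  0.   1.6  5.9] tx [ 7.1 11.8] green [76. 79. 79.]
top tz 0 10 ty [-7.7 -1.4  2.5  4.2  5. ] tx [ 4.4 11.1] green [70. 71. 69.]
top tz 5 7 ty [-9.4 -3.2  1.7  5.   8.1] tx [11.4 12.2] green [49. 55. 53.]
top tz 10 4 ty [-11.4 -10.   -8.5  -6.3  -3.2] tx [ 9.3 11.8] green [46. 55. 47.]
top tz 15 7 ty [-9.1  6.5 10.1 12.5 12.6] tx [ 7.1 13.6] green [38. 74. 81.]
top tz 20 7 ty [-12.7 -12.6 -10.5  -6.9  10.8] tx [ 7.3 11.9] green [39. 65. 58.]
top tz 25 7 ty [-14.2 -12.3   7.   10.4  16.1] tx [ 1.5 12.5] green [46. 59. 56.]
top tz 30 10 ty [-14.1 -13.8 -12.4  10.4  17.5] tx [ 3.8 12.2] green [39. 61. 57.]
top tz 35 10 ty [-15.9 -15.6 -15.5 -15.3  12.9] tx [-9.  12.6] green [50. 54. 50.]
```

Request:
apply_moves(
  increments=[14,-4,1,5,0,14,0,0,10,0,14,0,0,10,0,14,0,0,0,0],
)

```text
t: 57.92
eef_pos: [0.6078, -0.2089, 0.1223]
tool_rot: [0.032, 0.658, 0.752, 0.018]
contact_force: [0.3, -0.0, -0.4]
gripper_width: 0.197
```

```bash
python3 -c "
from look import *
p,R,o=tool();print(o['t'],p,R[:,2],R[:,0],o['gripper_width'],o['contact_force'])
t=np.array([.60935,-.20945,.078])-.009*R[:,2]
print(t,togo(t,np.pi/2+.12))
e=np.array([.60935,-.20945,.07]);print('edge in tool',(R.T@(e-p)*1000).round(1))
im,d=read_camera('side');cv2.imwrite('pics/s11.png',cv2.resize(im[60:220,270:470],None,fx=3.7,fy=3.7,interpolation=2))"
```

```text
57.925 [ 0.6078 -0.2089  0.1223] [ 0.0718 -0.0148 -0.9973] [-0.131   0.9911 -0.0241] 0.19665509757714866 [ 0.2556 -0.006  -0.3589]
[ 0.6087 -0.2093  0.087 ] (array([ 0.3, -1.6, 35.3]), np.float64(0.7))
edge in tool [ 0.5 -2.2 52.3]
```

View pics/s11.png

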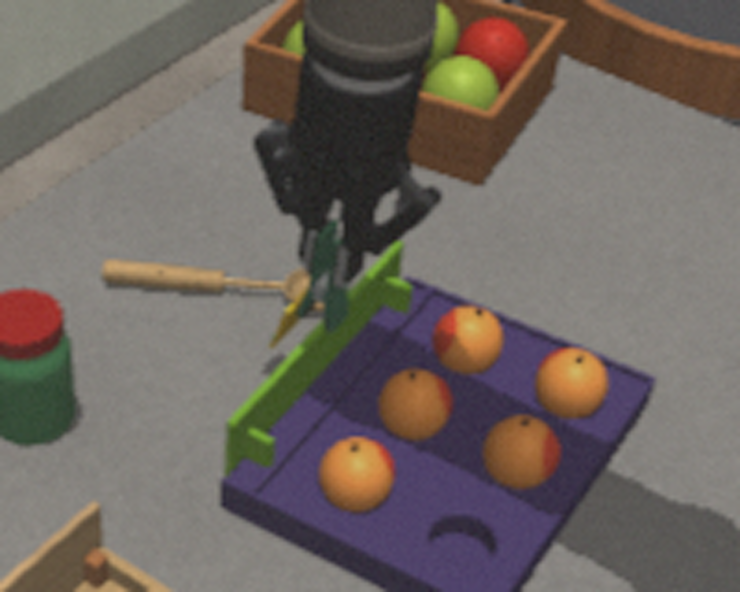

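Request:
apply_moves(
  increments=[14,0,-2,5,0.5,14,0,0,8,0,14,0,0,6,0,14,0,0,0,0],
)

```text
t: 58.48
eef_pos: [0.6076, -0.2095, 0.1027]
tool_rot: [0.032, 0.662, 0.749, 0.018]
contact_force: [0.3, -0.5, -0.1]
gripper_width: 0.197
```

```bash
python3 -c "
from look import *
p,R,o=tool();print(o['t'],p,R[:,2],R[:,0],o['gripper_width'],o['contact_force'],o['torque'])
t=np.array([.60935,-.20945,.078])-.009*R[:,2]
print(t,togo(t,np.pi/2+.12))
e=np.array([.60935,-.20945,.07]);print('edge in tool',(R.T@(e-p)*1000).round(1))"
```

```text
58.475 [ 0.6076 -0.2095  0.1027] [ 0.073  -0.0152 -0.9972] [-0.1218  0.9923 -0.024 ] 0.19731461586634821 [ 0.3473 -0.4853 -0.0798] [0.0589 0.0418 0.0018]
[ 0.6087 -0.2093  0.087 ] (array([ 0.5, -0. , 15.8]), np.float64(0.1))
edge in tool [ 0.6 -0.6 32.7]
```

Request:
apply_moves(
  increments=[14,0,0,5,0,14,0,0,5,0,14,0,0,3,0,14,0,0,0,0],
)

```text
t: 58.98
eef_pos: [0.6089, -0.2097, 0.089]
tool_rot: [0.033, 0.662, 0.749, 0.019]
contact_force: [-0.3, 1.0, -0.8]
gripper_width: 0.201
```

```bash
python3 -c "
from look import *
p,R,o=tool();print(o['t'],p,R[:,2],R[:,0],o['gripper_width'],o['contact_force'],o['torque'])
t=np.array([.60935,-.20945,.078])-.009*R[:,2]
print(t,togo(t,np.pi/2+.12))
e=np.array([.60935,-.20945,.07]);print('edge in tool',(R.T@(e-p)*1000).round(1))"
```

```text
58.975 [ 0.6089 -0.2097  0.089 ] [ 0.0734 -0.0152 -0.9972] [-0.1219  0.9923 -0.0241] 0.20069617949680507 [-0.3204  1.0014 -0.8459] [0.037  0.1025 0.0381]
[ 0.6087 -0.2093  0.087 ] (array([ 0.5, -0.3,  2. ]), np.float64(0.1))
edge in tool [ 0.7 -0.9 19. ]
```

Request:
apply_moves(
  increments=[14,0,0,2,0,14,0,0,1,0,14,0,0,0,0],
)

```text
t: 59.35
eef_pos: [0.6095, -0.2098, 0.089]
tool_rot: [0.033, 0.662, 0.749, 0.018]
contact_force: [0.2, 0.4, -1.4]
gripper_width: 0.201
```

Request:
apply_moves(
  increments=[14,0,0,2,0,14,0,0,2,0],
)

```text
t: 59.6
eef_pos: [0.61, -0.21, 0.0883]
tool_rot: [0.034, 0.662, 0.748, 0.018]
contact_force: [-9.8, 2.4, 22.5]
gripper_width: 0.198
```

Request:
apply_moves(
  increments=[14,0,0,0,0,20,0,0,0,0,25,0,0,0,0,30,0,0,0,0,35,0,0,0,0,42,0,0,0,0,50,0,0,0,0,58,0,0,0,0,60,0,0,0,0],
)

```text
t: 60.72
eef_pos: [0.6105, -0.21, 0.0881]
tool_rot: [0.034, 0.662, 0.748, 0.018]
contact_force: [0.6, -0.7, 0.4]
gripper_width: 0.704
```

```bash
python3 -c "
from look import *
p,R,o=tool();print(o['t'],p,R[:,2],R[:,0],o['gripper_width'],o['contact_force'],o['torque'])
im,d=read_camera('side');cv2.imwrite('pics/s12.png',cv2.resize(im[60:220,270:470],None,fx=3.7,fy=3.7,interpolation=2))"
```

```text
60.725 [ 0.6105 -0.21    0.0881] [ 0.075  -0.0179 -0.997 ] [-0.1209  0.9923 -0.0269] 0.703902479455077 [ 0.5561 -0.6705  0.4414] [0.0208 0.1057 0.0118]
```

View pics/s12.png

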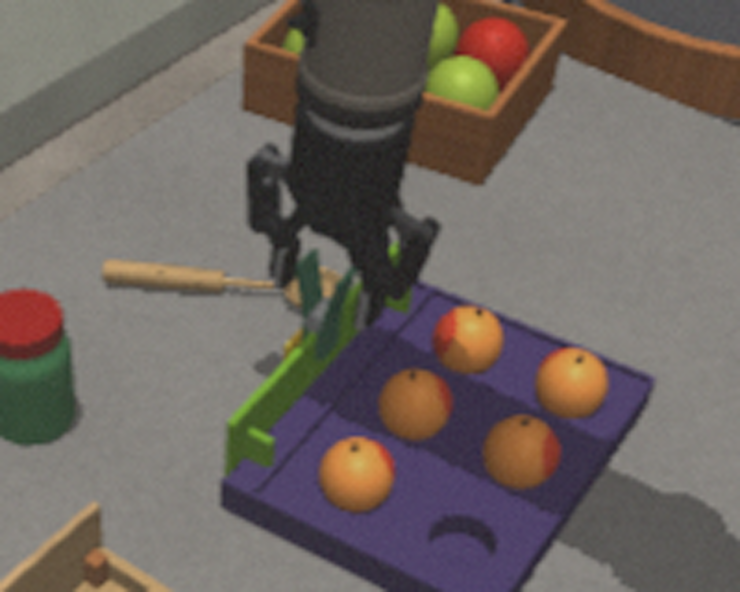

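Request:
apply_moves(
  increments=[70,0,0,-8,0,70,0,1,-12,0,70,0,1,-15,0,70,0,1,-20,0,70,0,0,-30,0,70,40,0,-30,0,70,50,-20,0,0,70,50,-30,0,0,70,50,-30,0,0,70,50,0,0,0,70,20,0,0,0,70,0,0,0,0],
)

```text
t: 62.28
eef_pos: [0.4952, 0.048, 0.2081]
tool_rot: [0.042, 0.662, 0.748, 0.023]
contact_force: [0.7, -0.7, -0.7]
gripper_width: 0.822
```

```bash
python3 -c "
from look import *
p,R,o=tool();print(o['t'],p,R[:,2],o['contact_force'])
for cam in('side','top'):
  im,d,o=peaches(cam)
  for x in o: print(cam,round(x[0],2),np.round(x[1]),x[2]+off[cam],round(x[3],4),x[4])
  cv2.imwrite(f'pics/{cam}13.png',cv2.resize(im[60:260,270:490],None,fx=3,fy=3,interpolation=2))
  P,u,v=cloud(cam,d);P=P+np.array(off[cam])
  l=P-np.array([.60935,-.20945,0]);l[:,:2]=l[:,:2]@Rt; l*=1000
  for a in range(30,130,8):
    k=(abs(l[:,0])<28)&(abs(l[:,1])<45)&(l[:,2]>a)&(l[:,2]<a+8)&((l[:,2]>73)|(l[:,0]>4)|((l[:,0]<-5)&(l[:,2]>36)))
    if k.sum()>3: print(cam,a,k.sum(),'x',np.percentile(l[k][:,0],[2,50,98]).round(1),'y',np.percentile(l[k][:,1],[2,50,98]).round(1),'zmax',l[k][:,2].max().round(1),im[v[k],u[k]].mean(0).round())
"
```

```text
62.275 [0.4952 0.048  0.2081] [ 0.0934 -0.0219 -0.9954] [ 0.722  -0.7167 -0.6915]
side 0.85 [409. 181.  20.  17.] [ 0.446  -0.2297  0.0372] 0.0011 267
side 0.81 [365. 188.  18.  21.] [ 0.5194 -0.1362  0.0369] 0.0009 222
side 0.68 [424. 164.  20.  16.] [ 0.456  -0.3131  0.0373] 0.001 234
side 0.67 [381. 170.  20.  14.] [ 0.5298 -0.2199  0.0374] 0.0009 211
side 0.51 [393. 152.  20.  20.] [ 0.5399 -0.3027  0.0368] 0.0012 177
side 0.48 [359. 146.  10.  19.] [ 0.581  -0.2102  0.0849] 0.0029 57
side 54 13 x [-8.2 -7.4 -6.1] y [-11.1   1.4  13.2] zmax 61.8 [53. 65. 47.]
side 62 12 x [-7.9 -6.7  5.2] y [-10.4   4.   11.1] zmax 70.0 [52. 65. 48.]
side 70 13 x [-8.1 -6.2  5.6] y [-31.8  -0.   11.6] zmax 76.9 [54. 73. 57.]
side 78 20 x [-8.8 -3.9  7. ] y [-12.1   9.7  12.4] zmax 85.9 [67. 74. 65.]
side 86 34 x [-9.8  1.7  9.2] y [-12.3  -0.1  11.4] zmax 93.5 [106. 112. 105.]
side 94 13 x [-11.5 -10.6  11. ] y [-13.7   0.9  12.3] zmax 100.7 [68. 79. 67.]
side 102 9 x [-13.7 -12.2  11.1] y [-8.9  1.3 11.9] zmax 108.8 [62. 73. 61.]
side 110 10 x [-15.2 -13.8 -11.7] y [-10.3   6.3  14.8] zmax 117.6
[... 810 characters left out ...]
top 62 26 x [-7.5 10.8 13.3] y [-29.1  12.2  30.8] zmax 69.7 [ 52. 114. 117.]
top 70 20 x [-8.2 -2.5 12.7] y [-28.4  -1.5  36.2] zmax 76.6 [48. 93. 87.]
top 78 9 x [-3.4  2.9  9.9] y [-10.3  11.   11.4] zmax 85.6 [ 76. 103.  95.]
top 86 62 x [-6.3  2.9 10. ] y [-11.    1.   11.3] zmax 93.9 [120. 121. 120.]
top 94 14 x [-5.8  9.4 11. ] y [-12.    0.4  10.6] zmax 101.5 [49. 59. 45.]
top 102 19 x [-10.5  11.5  13.6] y [-11.8  -0.3  11.7] zmax 108.8 [54. 63. 51.]
top 110 20 x [-3.8 13.1 15.7] y [-11.6   2.7  11.4] zmax 117.6 [54. 62. 50.]
top 118 34 x [-16.9  14.4  19.4] y [-10.8  -1.2  11.5] zmax 126.0 [67. 82. 59.]
top 126 22 x [-17.1  16.   18.9] y [-11.7  -0.    9.9] zmax 130.2 [78. 98. 68.]
```

View pics/side13.png

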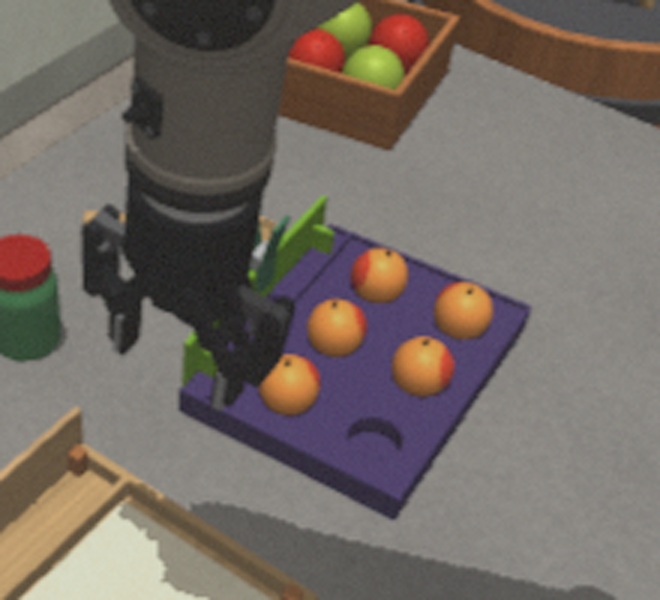

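View pics/top13.png

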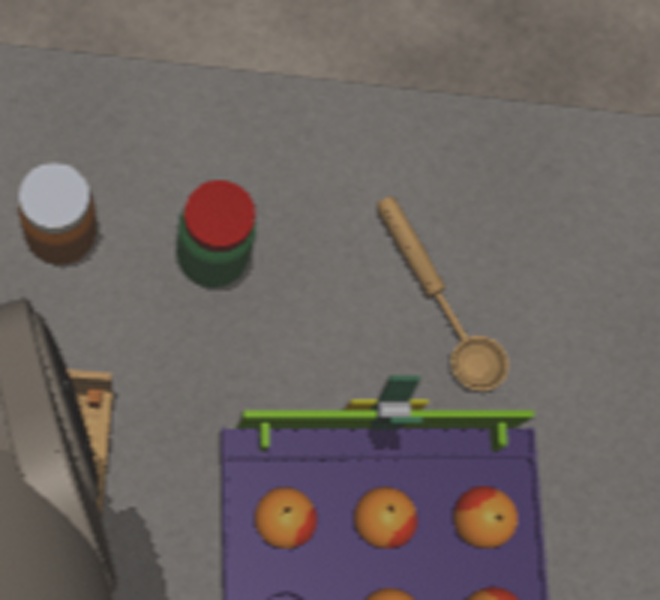

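```bash
python3 -c "
from look import *
def prof(cam,im,d,o,yaw,tag):
  Rc=np.array([[np.cos(yaw),-np.sin(yaw)],[np.sin(yaw),np.cos(yaw)]])
  P,u,v=cloud(cam,d);P=P+np.array(off[cam])
  l=P-np.array([*o,0]);l[:,:2]=l[:,:2]@Rc;l*=1000
  m=(abs(l[:,0])<22)&(abs(l[:,1])<12)&(l[:,2]>73)
  s=im[v,u].astype(int); bright=m&(s.min(1)>100)
  print(tag,cam,'top',np.percentile(l[m][:,2],[90,95,99,100]).round(1),'pin n',bright.sum(),np.percentile(l[bright],[5,50,95],axis=0).round(1).tolist() if bright.any() else '')
for cam in('top','side'):
  prof(cam,cv2.imread(f'pics/{cam}0.png'),np.load(f'd_{cam}.npy'),(.608,.1725),.0394,'old')
  im,d=read_camera(cam);cv2.imwrite(f'pics/{cam}14.png',im)
  prof(cam,im,d,(.60935,-.20945),.12,'new')
"
```

```text
old top top [123.5 124.3 125.2 125.8] pin n 40 [[-3.9, -11.4, 83.1], [0.0, -1.4, 85.5], [5.4, 10.1, 87.8]]
new top top [126.5 127.4 128.3 129.1] pin n 46 [[-4.0, -11.2, 85.8], [0.6, -1.5, 88.5], [6.2, 8.5, 90.7]]
old side top [122.6 124.  125.5 126.5] pin n 31 [[-14.1, -8.8, 81.2], [3.3, 6.8, 98.4], [18.8, 11.6, 125.5]]
new side top [124.7 125.7 126.6 127. ] pin n 22 [[-13.6, -8.7, 86.5], [-3.0, 3.0, 90.8], [5.7, 10.8, 125.8]]
```

Request:
apply_moves(
  increments=[30,0,0,-60,0,24,0,60,0,0,24,0,60,0,0,24,0,0,0,0,24,0,0,0,0],
)

```text
t: 63.2
eef_pos: [0.6122, 0.0542, 0.2819]
tool_rot: [0.044, 0.668, 0.743, 0.022]
contact_force: [-0.0, -1.2, -0.0]
gripper_width: 0.283
```

```bash
python3 -c "
from look import *
p,R,o=tool();print(o['t'],p,R[:,2],R[:,0],o['gripper_width'],o['q'])"
```

```text
63.2 [0.6122 0.0542 0.2819] [ 0.0956 -0.0264 -0.9951] [-0.1048  0.9938 -0.0364] 0.2830040648394615 [ 0.2334  0.3399 -0.5689  1.6905  0.2647  1.0907 -0.3092]
```

Request:
apply_moves(
  increments=[24,0,60,0,0,24,0,60,0,0,24,0,0,0,0,24,0,0,60,0,24,0,0,0,0],
)

```text
t: 63.82
eef_pos: [0.7322, 0.0614, 0.2287]
tool_rot: [0.043, 0.668, 0.743, 0.017]
contact_force: [-0.8, -0.9, -0.6]
gripper_width: 0.282
```

```bash
python3 -c "
from look import *
p,R,o=tool();print(o['t'],p,R[:,2],R[:,0],o['gripper_width'],o['q'])"
```

```text
63.825 [0.7322 0.0614 0.2287] [ 0.0859 -0.0315 -0.9958] [-0.1036  0.9938 -0.0403] 0.2818100650803895 [ 0.1443  0.5869 -0.514   1.4418  0.3675  1.125  -0.3309]
```

Request:
apply_moves(
  increments=[24,0,-60,0,0,24,0,-60,0,0,24,0,-20,0,0,24,0,0,0,0],
)

```text
t: 64.32
eef_pos: [0.5921, 0.047, 0.2265]
tool_rot: [0.047, 0.668, 0.742, 0.02]
contact_force: [0.5, -0.2, -0.1]
gripper_width: 0.279
```

```bash
python3 -c "
from look import *
p,R,o=tool();print(o['t'],p,R[:,2],R[:,0],o['gripper_width'],o['q'])"
```

```text
64.325 [0.5921 0.047  0.2265] [ 0.0955 -0.0327 -0.9949] [-0.1032  0.9937 -0.0426] 0.2787127033981628 [ 0.244   0.3575 -0.5712  1.802   0.3029  0.9726 -0.3483]
```

```bash
python3 -c "
from look import *
print(togo((.6095,-.2095,.15),np.pi/2+.12))"
```

```text
(array([-253.5,  -17.1,   86.2]), np.float64(-0.9))
```

Request:
apply_moves(
  increments=[24,-40,0,0,0,24,-45,0,0,0,24,-45,-5,0,-1,24,-45,-5,0,0,24,-40,-5,10,0,24,-25,0,15,0,24,0,0,15,0,24,0,0,0,0],
)

```text
t: 65.32
eef_pos: [0.6196, -0.1981, 0.2093]
tool_rot: [0.055, 0.659, 0.75, 0.026]
contact_force: [1.3, 0.8, 0.9]
gripper_width: 0.284
```

```bash
python3 -c "
from look import *
p,R,o=tool();print(p,R[:,2])
print(togo((.6095,-.2095,.14),np.pi/2+.12))"
```

```text
[ 0.6196 -0.1981  0.2093] [ 0.1174 -0.0334 -0.9925]
(array([ -6.7, -19.2,  67.9]), np.float64(0.4))
```

Request:
apply_moves(
  increments=[24,-4,-10,15,0,24,-3,-9,20,0,24,0,0,20,0,24,0,0,8,0,24,0,0,0,0],
)

```text
t: 65.95
eef_pos: [0.6094, -0.2038, 0.1415]
tool_rot: [0.054, 0.656, 0.753, 0.027]
contact_force: [-0.1, -0.4, 0.2]
gripper_width: 0.282
```

```bash
python3 -c "
from look import *
p,R,o=tool();print(p,R[:,2],o['contact_force'])
print(togo((.6095,-.2095,.13),np.pi/2+.12))
im,d=read_camera('side');cv2.imwrite('pics/s15.png',cv2.resize(im[60:220,270:470],None,fx=3.7,fy=3.7,interpolation=2))"
```

```text
[ 0.6094 -0.2038  0.1415] [ 0.1178 -0.0304 -0.9926] [-0.1238 -0.3592  0.1511]
(array([-5.1, -1.9, 11.6]), np.float64(0.8))
```

View pics/s15.png

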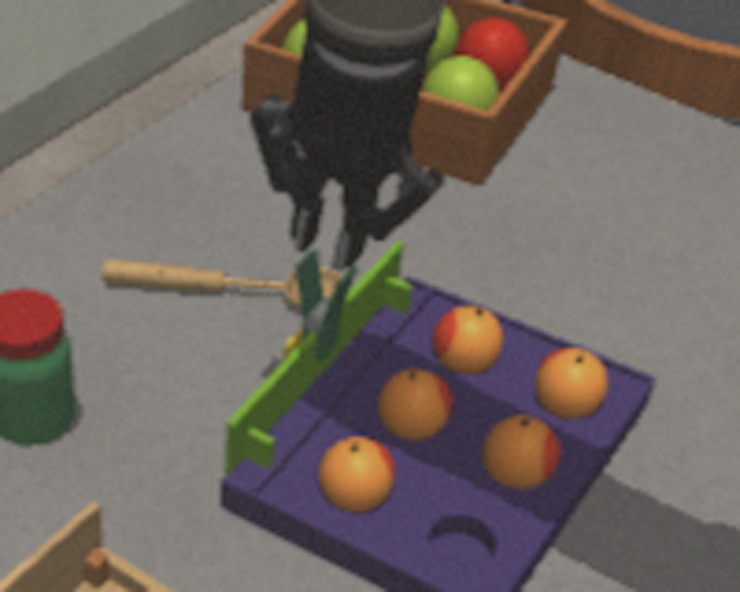

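Request:
apply_moves(
  increments=[24,-5,-1,5,0,24,0,0,4,0,24,0,0,2,0,24,0,0,0,0],
)

```text
t: 66.5
eef_pos: [0.6119, -0.2099, 0.1321]
tool_rot: [0.056, 0.656, 0.752, 0.028]
contact_force: [0.1, 0.6, 0.9]
gripper_width: 0.283
```

```bash
python3 -c "
from look import *
p,R,o=tool();print(p,R[:,2],o['contact_force'])
print(togo((.6095,-.2095,.125),np.pi/2+.12))"
```

```text
[ 0.6119 -0.2099  0.1321] [ 0.1212 -0.0314 -0.9921] [0.1367 0.5777 0.8844]
(array([ 1.1, -3.1,  6.7]), np.float64(0.8))
```

Request:
apply_moves(
  increments=[24,0,-3,1,0,24,0,0,2,0,24,0,0,1,0],
)

```text
t: 66.88
eef_pos: [0.6094, -0.2105, 0.128]
tool_rot: [0.056, 0.656, 0.752, 0.028]
contact_force: [-1.0, 0.7, 2.4]
gripper_width: 0.283
```

Request:
apply_moves(
  increments=[24,0,0,2,0,24,0,0,2,0],
)

```text
t: 67.12
eef_pos: [0.6101, -0.2109, 0.1253]
tool_rot: [0.057, 0.656, 0.752, 0.028]
contact_force: [-2.8, 1.2, 6.6]
gripper_width: 0.278
```

Request:
apply_moves(
  increments=[24,0,0,2,0,24,0,0,2,0],
)

```text
t: 67.38
eef_pos: [0.6108, -0.2113, 0.1247]
tool_rot: [0.058, 0.656, 0.752, 0.027]
contact_force: [-8.0, 1.8, 20.4]
gripper_width: 0.285
```

```bash
python3 -c "
from look import *
p,R,o=tool();print(p,R[:,2],o['contact_force'],o['gripper_width'])
im,d=read_camera('side');cv2.imwrite('pics/s16.png',cv2.resize(im[60:220,270:470],None,fx=3.7,fy=3.7,interpolation=2))"
```

```text
[ 0.6108 -0.2113  0.1247] [ 0.1223 -0.0348 -0.9919] [-8.0287  1.8432 20.4113] 0.2849211437058951
```

View pics/s16.png

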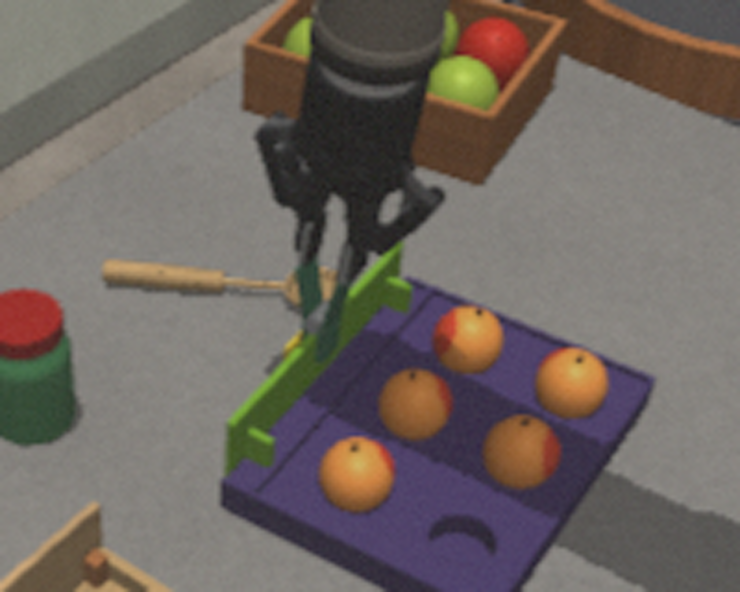

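Request:
apply_moves(
  increments=[24,0,0,3,0,24,0,0,3,0],
)

```text
t: 67.68
eef_pos: [0.6124, -0.2116, 0.1249]
tool_rot: [0.059, 0.656, 0.752, 0.026]
contact_force: [-11.1, 2.8, 24.7]
gripper_width: 0.281
```

Request:
apply_moves(
  increments=[24,0,0,-5,0,24,0,0,-15,0,24,0,0,-30,0,24,0,0,-40,0,24,50,-20,0,0,24,60,-30,0,0,24,60,-30,0,0,24,60,-30,0,0,24,60,-20,0,0,24,30,0,0,0,24,0,0,0,0],
)

```text
t: 69.05
eef_pos: [0.4364, 0.0873, 0.1906]
tool_rot: [0.065, 0.656, 0.752, 0.03]
contact_force: [1.2, 0.8, 0.1]
gripper_width: 0.284
```

```bash
cat > prof.py <<'E'
from look import *
def prof(cam,im,d,o,yaw,tag):
  Rc=np.array([[np.cos(yaw),-np.sin(yaw)],[np.sin(yaw),np.cos(yaw)]])
  P,u,v=cloud(cam,d);P=P+np.array(off[cam])
  l=P-np.array([*o,0]);l[:,:2]=l[:,:2]@Rc;l*=1000
  m=(abs(l[:,0])<22)&(abs(l[:,1])<12)&(l[:,2]>73)
  s=im[v,u].astype(int); bright=m&(s.min(1)>100)
  print(tag,cam,'top',np.percentile(l[m][:,2],[90,95,99,100]).round(1),'pin n',bright.sum(),np.percentile(l[bright],[5,50,95],axis=0).round(1).tolist() if bright.any() else '')
  for s in(-1,1):
    k=m&(l[:,2]>100)&(l[:,0]*s>0)
    if k.sum()>5: print('   handle side',s,'n',k.sum(),'ztop',np.percentile(l[k][:,2],[97]).round(1),'x at top',l[k&(l[:,2]>118)][:,0].mean().round(1))
for cam in('top','side'):
  prof(cam,cv2.imread(f'pics/{cam}0.png'),np.load(f'd_{cam}.npy'),(.608,.1725),.0394,'old')
  im,d=read_camera(cam);cv2.imwrite(f'pics/{cam}17.png',im)
  prof(cam,im,d,(.60935,-.20945),.12,'new')
E
python3 prof.py; python3 -c "
import cv2
for c in('top','side'):cv2.imwrite(f'pics/{c}17z.png',cv2.resize(cv2.imread(f'pics/{c}17.png')[90:290,250:480],None,fx=3,fy=3,interpolation=2))"
```

```text
old top top [123.5 124.3 125.2 125.8] pin n 40 [[-3.9, -11.4, 83.1], [0.0, -1.4, 85.5], [5.4, 10.1, 87.8]]
   handle side -1 n 19 ztop [124.8] x at top -16.3
   handle side 1 n 62 ztop [124.8] x at top 16.0
new top top [123.3 124.  125.1 125.8] pin n 35 [[-3.6, -10.1, 83.1], [-0.4, -1.9, 86.2], [4.2, 7.7, 88.5]]
   handle side -1 n 23 ztop [125.3] x at top -15.1
   handle side 1 n 60 ztop [124.7] x at top 17.6
old side top [122.6 124.  125.5 126.5] pin n 31 [[-14.1, -8.8, 81.2], [3.3, 6.8, 98.4], [18.8, 11.6, 125.5]]
   handle side -1 n 61 ztop [124.5] x at top -15.6
   handle side 1 n 102 ztop [125.4] x at top 16.2Traceback (most recent call last):
  File "prof.py", line 15, in <module>
    prof(cam,im,d,(.60935,-.20945),.12,'new')
    ~~~~^^^^^^^^^^^^^^^^^^^^^^^^^^^^^^^^^^^^^
  File "prof.py", line 8, in prof
    print(tag,cam,'top',np.percentile(l[m][:,2],[90,95,99,100]).round(1),'pin n',bright.sum(),np.percentile(l[bright],[5,50,95],axis=0).round(1).tolist() if bright.any() else '')
                        ~~~~~~~~~~~~~^^^^^^^^^^^^^^^^^^^^^^^^^^
    return _quantile_unchecked(
        a, q, axis, out, overwrite_input, method, keepdims, weights)
    return _ureduce(a,
                    func=_quantile_ureduce_func,
    ...<5 lines>...
                    overwrite_input=overwrite_input,
                    method=method)
    r = func(a, **kwargs)
    result = _quantile(arr,
                       quantiles=q,
    ...<2 lines>...
                       out=out,
                       weights=wgt)
    slices_having_nans = np.isnan(arr[-1, ...])
                                  ~~~^^^^^^^^^
IndexError: index -1 is out of bounds for axis 0 with size 0
```

View pics/top17z.png

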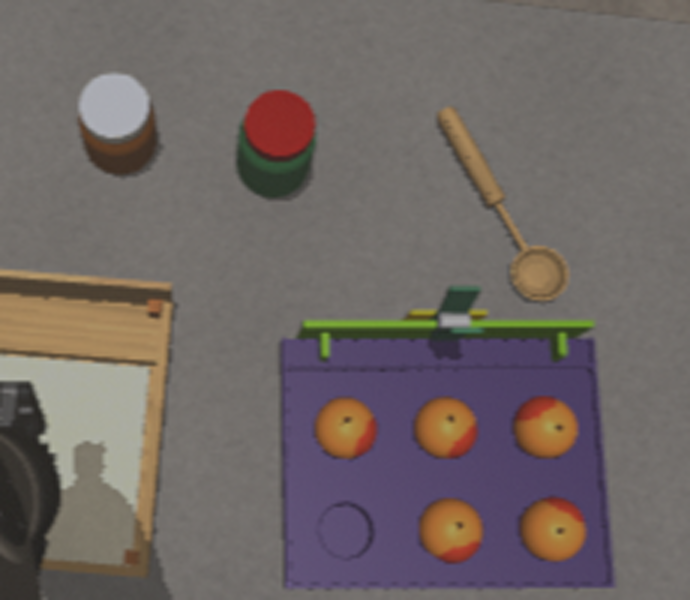

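View pics/side17z.png

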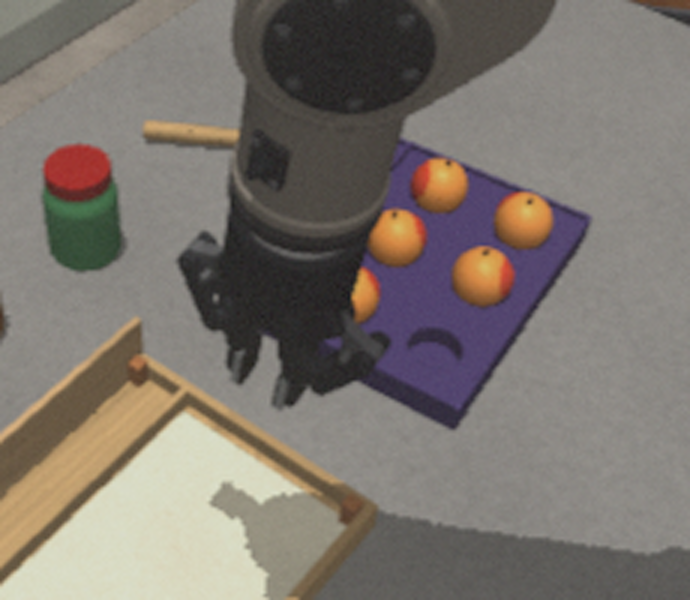

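Request:
apply_moves(
  increments=[24,40,0,-30,0,24,50,0,-30,0,24,50,0,-30,0,24,40,0,0,0,24,0,0,0,0],
)

```text
t: 69.78
eef_pos: [0.4064, 0.2638, 0.2719]
tool_rot: [0.064, 0.664, 0.744, 0.029]
contact_force: [0.5, -0.1, -0.3]
gripper_width: 0.281
```

```bash
python3 prof.py; python3 -c "
from look import *
print(get_obs()['t'],get_obs()['eef_pos'])
for cam in('side','top'):
  im,d,o=peaches(cam)
  for x in o: print(cam,round(x[0],2),np.round(x[1]),x[2]+off[cam],x[4])
  for th in('jar_honey','jar_pickle'):
    for o in outline_of(cam,th)[:1]:
      P,u,v=cloud(cam,d,o['pixels']);print(cam,th,np.median(P,axis=0).round(3),o['p'])
cv2.imwrite('pics/top18.png',im)
"
```

```text
old top top [123.5 124.3 125.2 125.8] pin n 40 [[-3.9, -11.4, 83.1], [0.0, -1.4, 85.5], [5.4, 10.1, 87.8]]
   handle side -1 n 19 ztop [124.8] x at top -16.3
   handle side 1 n 62 ztop [124.8] x at top 16.0
new top top [123.5 124.7 125.3 126.3] pin n 36 [[-3.9, -11.4, 82.9], [0.3, -2.0, 86.1], [4.3, 7.6, 88.0]]
   handle side -1 n 24 ztop [125.5] x at top -15.2
   handle side 1 n 65 ztop [125.] x at top 17.4
old side top [122.6 124.  125.5 126.5] pin n 31 [[-14.1, -8.8, 81.2], [3.3, 6.8, 98.4], [18.8, 11.6, 125.5]]
   handle side -1 n 61 ztop [124.5] x at top -15.6
   handle side 1 n 102 ztop [125.4] x at top 16.2
new side top [118.8 123.1 124.6 125.1] pin n 36 [[-14.5, -10.4, 78.4], [-0.5, 6.7, 86.3], [9.6, 10.9, 123.7]]
   handle side -1 n 35 ztop [124.7] x at top -15.6
   handle side 1 n 6 ztop [103.3] x at top nan
69.875 [0.407  0.2607 0.2715]
side 0.82 [422. 164.  19.  16.] [ 0.4563 -0.3129  0.0372] 225
side 0.82 [409. 182.  19.  18.] [ 0.4461 -0.2299  0.0375] 246
side 0.74 [383. 170.  23.  20.] [ 0.5298 -0.2192  0.0373] 209
side 0.59 [395. 151.  19.  18.] [ 0.5398 -0.3027  0.037 ] 193
side 0.56 [366. 187.  21.  22.] [ 0.5196 -0.1361  0.0372] 265
side 0.38 [386. 178. 120. 106.] [ 0.5012 -0.1788  0.0256] 4799
side jar_honey [0.753 0.106 0.071] 0.72
top 0.92 [434. 267.  24.  22.] [ 0.456  -0.3131  0.0367] 307
top 0.86 [399. 231.  19.  24.] [ 0.5292 -0.2194  0.0368] 258
top 0.84 [364. 230.  22.  23.] [ 0.5189 -0.1362  0.0369] 271
top 0.7 [401. 269.  26.  20.] [ 0.4458 -0.2298  0.0369] 292
top 0.6 [432. 231.  26.  23.] [ 0.5398 -0.3024  0.037 ] 283
top jar_honey [0.748 0.088 0.083] 0.86
top jar_pickle [ 0.741 -0.05   0.098] 0.78prof.py:11: RuntimeWarning: Mean of empty slice.
  if k.sum()>5: print('   handle side',s,'n',k.sum(),'ztop',np.percentile(l[k][:,2],[97]).round(1),'x at top',l[k&(l[:,2]>118)][:,0].mean().round(1))
  ret = ret.dtype.type(ret / rcount)
```

View pics/side17.png

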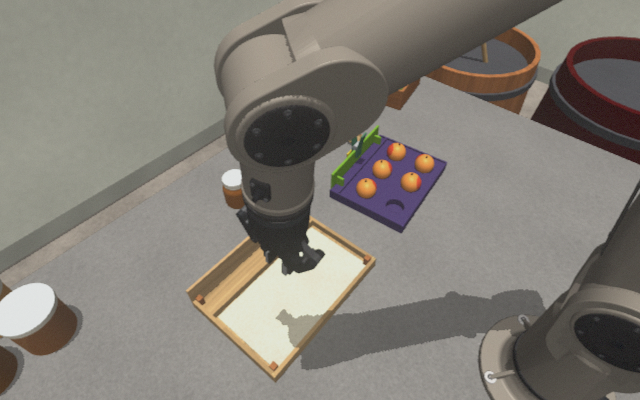

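The side view shows all five peaches in the tray pockets and the clip on the green board near (357,148). The clip's heights now match those it had on the crate, and the arm is clear, so I'm handing in.

```bash
python3 -c "
from station import *
print(hand_in())"
```

```text
the job is handed in; nothing more can be done
None
```

I moved all five peaches (only five were in the crate) into separate tray pockets. I then moved the clip from the crate's board to the middle of the tray's green board, with the card on the outside. I handed in at about 71 s of the 210 s.

- **Peaches:** both cameras put every peach centre at 0.037 m, within about 2 mm of its pocket. The crate is empty.
- **Clip:** after the first release it sat about 3 mm too high, so I pressed it down on its handles with about 25 N until it stopped. Its pin top then read about 86 mm and its handle tops about 125 mm, within 1 mm of the heights it had when clipped on the crate. It is near the middle of the 240 mm board, so it is wholly on it.
- **Jars and spoon:** both jars read within 1 mm of their starting positions in the top camera. The side camera did not find the pickle jar in the last check. I judged the spoon by eye only.
- **Disagreements and limits:** the tool had drifted to about 0.12 rad of tilt by the end, which I allowed for in the moves. In the last side view the clip's card-side handle was mostly hidden, so its height rests on the top camera. I measured no contact force above about 27 N.

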